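# Ready the watch tester: reverse the battery packs and feed in the watch carrier

### The arm

A 6-joint arm with a two-finger parallel gripper is mounted at the origin on a cart in front of the work surface, level with it; the furniture and walls round the work are solid. World frame = base frame: x ahead of the robot, y to its left, z up, the work surface at z = 0. Lengths are in mm, angles in rad, forces in N, time in s.
With the tool pointing down it reaches from about 275 to 1000 mm from the base axis. Payload 8.4 kg.
Tool frame: the origin (TCP) lies between the finger pads; the fingertips stand 8 mm ahead of it and the grasp point (between the pads) lies 11 mm behind it (tcp_to_tips is the distance from the TCP to the fingertips, in mm); z points along the fingers, y is the line along which they close (so a half turn about z gives the same grasp; the last joint's range is limited). The gripper opens to 85 mm and grips with 20 to 120 N. Pads are 22 mm wide; open, the fingers measure 114 mm over their backs; the gripper's body (76 mm by 85 mm) begins 54 mm behind the grasp point. The pads swing forward as they close: fully open they stand 13 mm farther back than shut.
Start: joints at [1.185, 0.353, 1.633, -0, 1.155, -0.002], TCP at [234.028, 579.533, 239.281] pointing down, gripper open.
Joint ranges: [-2.63, 2.63], [-0.92, 2.1], [0.06, 2.66], [-1.3, 4.44], [0, 2.69], [-3.02, 3.02]. Speed limits (rad/s): [2.22, 2.22, 2.79, 3.14, 3.14, 3.14].

### API

Orientations are given as [roll, pitch, yaw] about the fixed x, y, z axes, in that order (R = Rz(yaw) Ry(pitch) Rx(roll)).
In Python, from rig import * gives the robot as it stands.
- The arm moves only by the tool step_arm, never from a script. Its argument "motion" is a list of rows, each an object with "claw": the finger opening in mm, from 0 to 85.4; "delta_pos": the shift along the tool's x, y, z in mm, a list of three; "turn": the turn about the tool's z in rad. In form: [{"claw": claw, "delta_pos": [dx, dy, dz], "turn": turn}, ...]. A call has 1 to 8 rows; each row shifts and turns the commanded pose from where the row before left it, along the tool's axes as they then stand; what a row does not reach is not made up. A row lasts 1/12 s, in which the tool goes at most 41.7 mm and 7.16 degrees, less where a joint would pass 70% of its speed; a pose out of reach is approached as far as the arm can. A call is refused whole if a number of a shift passes 41.7 or a number of a turn 0.125, either way. A call with a gripper value outside its range is refused whole. The fingers move at their own pace and stop on an object; "force" is the grip in N (left out, the last holds). Time passes only in rows, so rows that do not move let the fingers close. It gives the time, the measured TCP pose, the force, the opening and the grip force at its end, in the units of the state.
- sense(): the state, without advancing time (a new reading comes with each control period).
- grab_frame(name): name is "scene" or "top"; returns a dict with "img" (420x560x3 uint8, red, green, blue), "vertical_fov" (degrees; the focal length in pixels is half the picture's height over the tangent of half this angle, whatever the lens; pixels are square), "cx", "cy" (the principal point, pixels), "R" (3x3) and "t" (3): a world point X has camera coordinates R X + t. Camera axes: x right, y down, z forward; pixel columns grow to the right and rows downward; lengths in mm; the calibration is good to about 2 mm. A picture is of the moment at which its call begins. There is no depth.
- sign_off(): hands the job in; it is judged then, once.
The state is a dict: "clock": time; "qpos": joint angles; "qvel": joint speeds; "joint_efforts": joint torques, N m; "eef_pos": TCP position; "tcp_rot": TCP orientation; "contact_force": force on the tool from outside, world axes, zero at the start; "wrist_torque": the same for the moment, N m; "opening": opening from 0.0 (shut) to 1.0 (fully open); "grasp_force": force on a finger pad.
Only numpy, scipy, OpenCV 4.12 (cv2) and the standard library are available. Lean on these libraries where they do the work, as an engineer would, in place of code of your own. Each camera call takes 0.05 s, during which the arm holds its last target. There are 200 camera calls.

### The job

Get the watch tester ready for a run. Switch it off, turn every battery pack that has its black end at the brass contacts end for end, so that all packs lie fully seated in the bay's slots with their red ends at the contacts, and load the watch carrier upright into the sloped chute and push it down until it rests against the stop under the clear hood; only then switch the tester back on. Never lift a pack out while the tester is switched on, and leave the cup of picks and the jar alone.

Things in the scene. Friction and masses are not known exactly. Their poses are not given: they have to be found in the camera images.
- bay: Battery bay, fixed: grey plate 140 x 282 x 10 mm with four open-topped slots side by side. Origin on the mat (z 0) below the centre of the slots; x points away from the robot (turned up to 0.12 rad), to the end wall with the brass contacts; y left, z up. Slots run along x, centred at x 0 and y -78, -26, 26, 78 mm. The near end wall has green dots. Some slots may be empty.
- bay_floor (a point): Point on the slot-floor level, 10 mm above the bay's origin (at the middle of the slot group). Each slot is 104 (x) x 38 (y) mm inside; its floor is at bay z 10 mm, its walls reach bay z 24 mm (14 mm deep, 14 mm thick between slots). On top of the +x end wall lies a 24 x 14 mm brass contact pad for each slot.
- switch (a joint): Main switch: lever on a 70 x 50 x 25 mm block on the bay plate, pivot at bay x 0, y -141, z 32 mm; 10 mm steel rod, red ball centred 70 mm from the pivot. 0 = OFF, leans 0.5 rad from upright towards the robot (bay -x); 1.0 = ON, leans 0.5 rad away (bay +x). Takes about 1 N at the ball, stays where left, firm stops at 0 and 1. Off is below 0.2, on above 0.8.
- switch_tip (a point): Centre of the red ball (26 mm across) of the switch lever, about 93 mm above the mat at either end of its swing, where it stands 34 mm (along bay x) either side of the pivot.
- chute: Infeed chute, fixed: aluminium channel 250 mm long on a grey foot 96 mm wide. Origin on the mat below its middle; x points away from the robot (turned up to 0.1 rad), y left. The channel falls 10 degrees (0.1745 rad) along +x, its floor 45 mm above the mat over the origin; 64 mm wide inside, side walls 12 mm high, upper (near) end open. The carrier does not slide by itself.
- chute_load (a point): Point on the centre line of the channel floor, 40 mm up-slope of the chute's middle and 110 mm up-slope of chute_rest: a good place to set the carrier down.
- chute_rest (a point): Point on the channel floor where the centre of the carrier's underside lies when the carrier touches the red stop (16 mm high, its face 30 mm farther down-slope). A clear hood with an orange front edge spans from 15 mm up-slope to 45 mm down-slope of this point, underside 48 mm and top 53 mm above the channel floor, 93 mm wide, legs outside the channel.
- carrier: Watch carrier, 120 g: blue round puck 60 mm across, 14 mm high, with a white post on top 30 mm across and 20 mm high (z 14 to 34 mm, the place to grip) and a small watch fixed on the post (29 mm, up to z 42 mm). Origin at the centre of its underside, z up.
- pack_a: Battery pack, 140 g (all four look alike; may be absent): body 100 (x) x 34 (y) x 24 (z) mm with a red cap at its +x end and a black cap at its -x end, and a yellow pull grip on top, 44 (x) x 12 (y) mm, from z 24 to 46 mm, centred. Origin at the centre of its underside, z up; it is 10 mm above the bay's origin when fully seated. Fits the slots either way round.
- pack_b: Battery pack, 140 g (all four look alike; may be absent): body 100 (x) x 34 (y) x 24 (z) mm with a red cap at its +x end and a black cap at its -x end, and a yellow pull grip on top, 44 (x) x 12 (y) mm, from z 24 to 46 mm, centred. Origin at the centre of its underside, z up; it is 10 mm above the bay's origin when fully seated. Fits the slots either way round.
- pack_c: Battery pack, 140 g (all four look alike; may be absent): body 100 (x) x 34 (y) x 24 (z) mm with a red cap at its +x end and a black cap at its -x end, and a yellow pull grip on top, 44 (x) x 12 (y) mm, from z 24 to 46 mm, centred. Origin at the centre of its underside, z up; it is 10 mm above the bay's origin when fully seated. Fits the slots either way round.
- pack_d: Battery pack, 140 g (all four look alike; may be absent): body 100 (x) x 34 (y) x 24 (z) mm with a red cap at its +x end and a black cap at its -x end, and a yellow pull grip on top, 44 (x) x 12 (y) mm, from z 24 to 46 mm, centred. Origin at the centre of its underside, z up; it is 10 mm above the bay's origin when fully seated. Fits the slots either way round.
- pack_a_red (a point): Centre of the face of the red end of pack_a, 50 mm from its centre.
- pack_b_red (a point): Centre of the face of the red end of pack_b, 50 mm from its centre.
- pack_c_red (a point): Centre of the face of the red end of pack_c, 50 mm from its centre.
- pack_d_red (a point): Centre of the face of the red end of pack_d, 50 mm from its centre.
- cup: Bystander: clear cup of wooden picks, 59 mm across, 78 mm high, beyond the bay; leave alone.
- jar: Bystander: small clear jar of watch parts, 42 mm across, 21 mm high, beyond the bay; leave alone.
Not all that is in view belongs to the job. Leave any orange look-alike of the pack_b alone.

How it is judged:
By the outcome, as a careful person would: the job done as asked, in the order asked, and still so for the second after the job is handed in, with the robot touching nothing.
Of pack_a, pack_b, pack_c only 2 to 3 are there at a start; the rules pass over those that are not, and their reading is None.
At some moment in a run one of carrier may be knocked a few centimetres aside while the robot is not near it.
Once in a run the grip may slacken for a moment while it holds something.
It also fails if it takes over 200 s, if anything falls off the work surface, if the arm or the gripper's body presses on something with over 40 N, if the wrist force passes 120 N, or if a joint passes its speed limit or range.

## Working session

There is one attempt and no reset: what is moved stays moved. The work goes in short steps, Python scripts to look and compute and a tool call to move; the robot and the scene stay as the last step left them, time stands still between calls to the robot, and variables do not carry over. Pictures are saved under pics/ and viewed, at most 14 in all, crops included, and the job is handed in when it is done.

Besides the shell and the picture viewer there is one more tool, called after "Request:" by a JSON object that holds its "name" and its "arguments". step_arm: Moves the arm, as the interface text tells. Its arguments: {"type":"object","properties":{"motion":{"type":"array","items":{"type":"object","properties":{"claw":{"type":"number"},"delta_pos":{"type":"array","items":{"type":"number"}},"turn":{"type":"number"}}}},"force":{"type":"number"}},"required":["motion"]}

```bash
mkdir -p pics; ls
python3 - <<'E'
from rig import *
import cv2
s=sense();print(s)
for n in("top","scene"):
    f=grab_frame(n);cv2.imwrite(f"pics/{n}0.png",f["img"][:,:,::-1]);print(n,f["vertical_fov"],f["cx"],f["cy"],f["R"],f["t"])
E
```

```text
pics
{'clock': 0.0, 'qpos': array([ 1.18462809e+00,  3.53665574e-01,  1.63411076e+00,  2.13152146e-05,
        1.15522418e+00, -2.37411589e-03]), 'qvel': array([ 0.00178437, -0.00185725,  0.00045937,  0.00055455, -0.00107346,
        0.00021628]), 'joint_efforts': array([-4.80435236e-03, -6.05238318e+01, -3.42058361e+01, -2.95531117e-04,
        9.15739074e-03, -5.19711740e-07]), 'eef_pos': array([233.83133762, 579.11368858, 238.56080209]), 'tcp_rot': array([-3.14018484e+00, -2.28312176e-05,  2.75778990e+00]), 'contact_force': array([ 0.4196627 , -0.69314049,  0.04588736]), 'wrist_torque': array([ 0.01933486, -0.01341147,  0.00676983]), 'grasp_force': 0.0, 'opening': 0.9996692368337273}
top 43.31525435686298 269.22253643271256 210.40059053313055 [[ 0.16774098 -0.98580929  0.0065584 ]
 [-0.96129245 -0.16503715 -0.22063444]
 [ 0.21858586  0.0307049  -0.97533452]] [ 38.02203508 627.63174417 989.18269438]
scene 52.24017505340022 276.57402414488473 205.0945872087622 [[ 0.59407131 -0.80429243  0.01389122]
 [-0.4967902  -0.38041475 -0.78005392]
 [ 0.63267589  0.45650663 -0.62555809]] [-252.93792656  399.26543807  452.01261908]
```

View pics/top0.png

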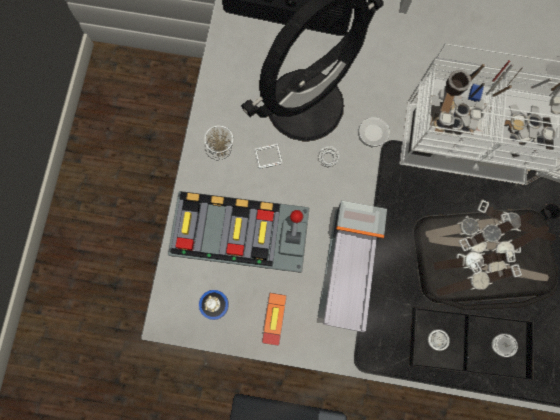

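View pics/scene0.png

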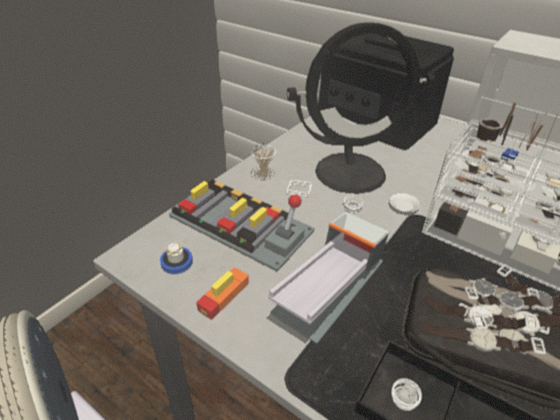

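The top view shows the bay at (165–310, 190–270) with packs in slot 1 (185,222; red near), slot 3 (237,230; red near) and slot 4 (263,228; red at the contacts). Slot 2 is empty. The switch ball is at (297,216), leaning away (ON). The carrier is at (213,304), the chute at (355,265), and the orange look-alike lies at (275,318) on the mat. It has an orange body and is outside the bay, so I'll leave it. Next is an enlarged crop to confirm.

```bash
cat > h.py <<'E'
import numpy as np, cv2
from rig import *
def cam(n):
    f=grab_frame(n); F=f["img"].shape[0]/2/np.tan(np.radians(f["vertical_fov"]/2))
    f["K"]=np.array([[F,0,f["cx"]],[0,F,f["cy"]],[0,0,1]]); return f
def proj(f,X):
    c=np.atleast_2d(X)@f["R"].T+f["t"]; p=c@f["K"].T; return p[:,:2]/p[:,2:]
def back(f,uv,z):
    d=f["R"].T@np.linalg.inv(f["K"])@np.array([uv[0],uv[1],1.]); C=-f["R"].T@f["t"]
    return C+d*(z-C[2])/d[2]
def crop(f,x0,y0,x1,y1,k,name):
    cv2.imwrite(name,cv2.resize(f["img"][y0:y1,x0:x1,::-1],None,fx=k,fy=k,interpolation=cv2.INTER_CUBIC))
def to(x,y,z,yaw):
    "rows needed from the present pose, in tool axes"
    s=sense(); p=s["eef_pos"]; a=s["tcp_rot"][2]; d=np.array([x,y,z])-p
    dx=d[0]*np.cos(a)+d[1]*np.sin(a); dy=d[0]*np.sin(a)-d[1]*np.cos(a)
    t=-((yaw-a+np.pi)%(2*np.pi)-np.pi)
    print("tool dx %.1f dy %.1f dz %.1f turn %.3f"%(dx,dy,-d[2],t))
E
python3 - <<'E'
from h import *
f=cam("top")
crop(f,160,180,400,340,3.3,"pics/c1.png")
print(-f["R"].T@f["t"])
for n,uv,z in [("ball",(297,216),93),("carrier",(213.5,305),0),("ctr plate",(238,232),10),("g1",(186,222),56),("g3",(237,230),56),("g4",(263,229),56)]: print(n,back(f,uv,z).round(1))
E
```

```text
[ 380.73845362  110.69227169 1103.01184728]
ball [605.2  87.1  93. ]
carrier [412.2 224.8   0. ]
ctr plate [568.8 201.9  10. ]
g1 [563.3 305.1  56. ]
g3 [564.6 200.8  56. ]
g4 [575.4 149.6  56. ]
```

View pics/c1.png

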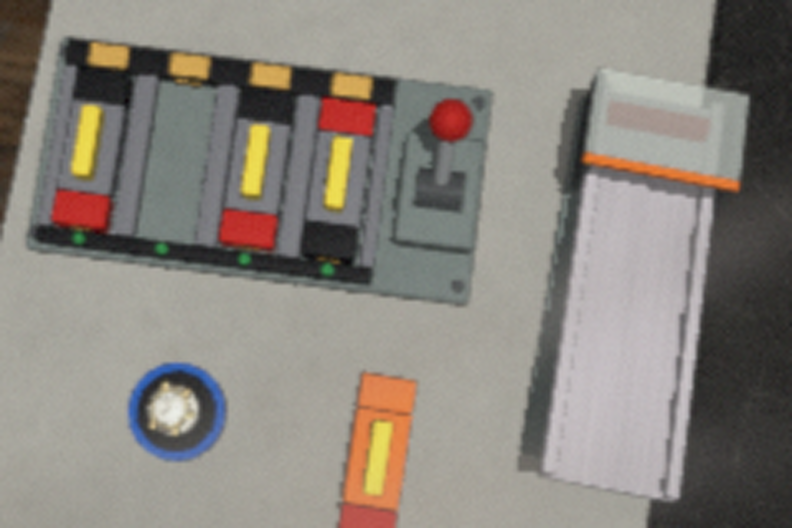

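The crop confirms it: the grey packs in slots 1 and 3 have their black ends at the contacts, slot 4 is correct, slot 2 is empty, and the orange one outside the bay is a decoy. Now a colour-based fit of the bay, carrier and chute.

```bash
cat >> h.py <<'E'
from scipy.optimize import least_squares
def blobs(f,lo,hi,amin=8,roi=None):
    hsv=cv2.cvtColor(f["img"],cv2.COLOR_RGB2HSV); m=cv2.inRange(hsv,np.array(lo),np.array(hi))
    if roi: z=np.zeros_like(m); z[roi[1]:roi[3],roi[0]:roi[2]]=1; m*=z
    n,_,st,c=cv2.connectedComponentsWithStats(m)
    return [(c[i].round(1).tolist(),int(st[i,4])) for i in range(1,n) if st[i,4]>=amin]
E
python3 - <<'E'
from h import *
f=cam("top"); g=cam("scene")
R=(160,180,400,350); S=(150,170,400,330)
for n,lo,hi in [("yellow",(24,150,120),(34,255,255)),("brass",(12,60,120),(22,190,255)),("green",(50,100,40),(80,255,255)),("blue",(105,150,60),(125,255,255)),("red",(0,170,80),(3,255,255)),("orange",(6,190,150),(13,255,255))]:
    print(n,"TOP",blobs(f,lo,hi,6,R),"SCENE",blobs(g,lo,hi,6,S))
crop(g,240,180,400,340,3.7,"pics/c2.png")
E
```

```text
yellow TOP [([186.0, 222.4], 133), ([237.0, 228.4], 116), ([261.9, 231.9], 111), ([274.7, 313.8], 59)] SCENE [([198.7, 189.3], 120), ([238.0, 204.3], 83), ([257.9, 214.2], 79), ([222.1, 280.0], 95)]
brass TOP [([192.6, 196.1], 84), ([217.0, 199.2], 83), ([241.6, 202.4], 85), ([266.2, 205.4], 85), ([344.5, 227.7], 6), ([354.3, 229.6], 7), ([370.0, 232.5], 8), ([376.9, 234.1], 14), ([275.4, 316.4], 101), ([205.5, 308.0], 6)] SCENE [([262.7, 171.8], 31), ([219.0, 183.9], 43), ([236.4, 192.1], 56), ([233.8, 197.2], 17), ([256.2, 199.8], 42), ([265.8, 210.2], 9), ([276.1, 208.6], 42), ([222.9, 229.1], 7), ([344.3, 229.6], 10), ([354.6, 234.0], 9), ([367.9, 241.2], 23), ([173.2, 250.1], 41), ([223.0, 274.0], 7), ([223.2, 286.8], 98), ([220.1, 298.6], 7), ([203.5, 311.9], 17)]
green TOP [([183.5, 251.7], 14), ([208.6, 254.9], 11), ([233.5, 258.2], 13), ([258.5, 261.3], 14)] SCENE []
blue TOP [([210.8, 297.5], 93)] SCENE [([162.8, 264.0], 6)]
red TOP [([264.8, 214.6], 147), ([296.0, 216.0], 107), ([184.2, 243.3], 164), ([234.9, 248.9], 158)] SCENE [([294.8, 196.9], 11), ([187.2, 204.4], 73), ([271.3, 212.3], 32), ([226.1, 222.8], 72), ([209.3, 308.3], 7)]
orange TOP [([354.0, 230.7], 50)] SCENE []
```

View pics/c2.png

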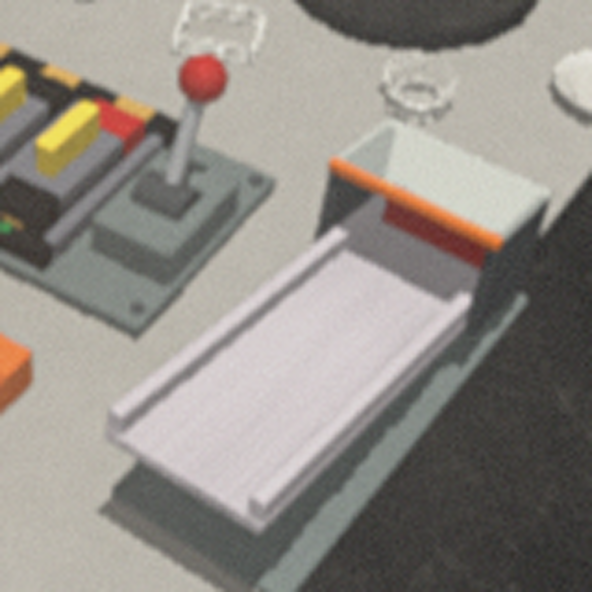

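The scene crop shows the chute with its orange hood edge from (330,224) to (375,246), the red stop inside under the hood, and the near end open at (270,290)–(311,320). The switch leans away (ON).

Run:
```python
from h import *
f=cam("top"); g=cam("scene")
ys=[78,26,-26,-78]
pads=[(192.6,196.1),(217,199.2),(241.6,202.4),(266.2,205.4)]; dots=[(183.5,251.7),(208.6,254.9),(233.5,258.2),(258.5,261.3)]
def W(p,L): 
    c,s=np.cos(p[2]),np.sin(p[2]); L=np.atleast_2d(L); return np.c_[p[0]+c*L[:,0]-s*L[:,1],p[1]+s*L[:,0]+c*L[:,1],L[:,2]]
def res(p):
    P=[(p[3],y,25) for y in ys]; D=[(-p[3],y,24) for y in ys]
    return np.r_[proj(f,W(p,P))-pads,proj(f,W(p,D))-dots].ravel()
r=least_squares(res,[568,200,0,59]);print("bay",r.x.round(3),"res",np.abs(r.fun).max().round(2))
b=r.x
for n,L in [("s1",(0,78,56)),("s2",(0,26,56)),("s3",(0,-26,56)),("s4",(0,-78,56)),("ballON",(34,-141,93)),("ballOFF",(-34,-141,93))]:
    X=W(b,[L]); print(n,X.round(1),"top",proj(f,X).round(1),"scene",proj(g,X).round(1))
# chute
a=np.radians(10)
def C(s,y,h): return (s*np.cos(a)+h*np.sin(a),y,45-s*np.sin(a)+h*np.cos(a))
up=lambda x,y:(x/3.7+240,y/3.7+180); ut=lambda x,y:(x/3.3+160,y/3.3+180)
def res2(p):
    A=W(p,[C(55,46.5,51),C(55,-46.5,51)]); N=W(p,[C(-125,p[3],12),C(-125,-p[3],12)])
    return np.r_[proj(f,A)-[ut(583,158),ut(740,186)],proj(g,A)-[up(335,162),up(500,243)],proj(g,N)-[up(110,412),up(268,508)],proj(f,N)-[ut(545,470),ut(680,497)]].ravel()
r=least_squares(res2,[480,50,0,35]);print("chute",r.x.round(3),r.fun.round(1))
p=r.x
print("load",W(p,[C(-40,0,0)]).round(1),"rest",W(p,[C(70,0,0)]).round(1))
# carrier: ellipse of the blue rim
m=cv2.inRange(cv2.cvtColor(f["img"],cv2.COLOR_RGB2HSV),np.array((100,110,50)),np.array((130,255,255)));m[:280]=0;m[330:]=0;m[:,:190]=0;m[:,240:]=0
q=np.argwhere(m)[:,::-1].astype(np.float32); h=cv2.convexHull(q); print(len(q),cv2.fitEllipse(h)); (cx,cy),_,_=cv2.fitEllipse(h)
print("carrier",back(f,(cx,cy),13).round(1))
np.save("bay.npy",b);np.save("chute.npy",p)
```

```text
bay [5.69424e+02 2.28230e+02 4.00000e-02 5.92120e+01] res 0.22
s1 [[566.3 306.2  56. ]] top [[185.8 220.5]] scene [[200.7 185.3]]
s2 [[568.4 254.2  56. ]] top [[211.3 223.8]] scene [[219.5 193.8]]
s3 [[570.5 202.3  56. ]] top [[236.8 227. ]] scene [[239.2 202.8]]
s4 [[572.6 150.3  56. ]] top [[262.4 230.3]] scene [[260.  212.1]]
ballON [[609.1  88.7  93. ]] top [[296.5 214. ]] scene [[296.9 200.1]]
ballOFF [[541.2  86.   93. ]] top [[292.4 248.1]] scene [[277. 219.]]
chute [ 5.32071e+02 -3.89130e+01 -1.70000e-02  3.94890e+01] [-0.   0.3 -0.6  0.5 -0.6 -0.   1.   0.3  0.8 -0.9  0.6 -0.9 -0.5  0.9
 -0.2  0.6]
load [[492.7 -38.3  51.9]] rest [[601.  -40.1  32.8]]
212 ((213.0758056640625, 304.09765625), (28.27262306213379, 28.928985595703125), 24.935409545898438)
carrier [413.4 224.6  13. ]
```

Request:
{"name": "step_arm", "arguments": {"motion": [{"claw": 0,"delta_pos": [0,0,0],"turn": -0.106},{"claw": 0,"delta_pos": [0,0,0],"turn": -0.106},{"claw": 0,"delta_pos": [0,0,0],"turn": -0.106},{"claw": 0,"delta_pos": [0,0,0],"turn": -0.106},{"claw": 0,"delta_pos": [0,0,0],"turn": 0}]}}

```text
clock: 0.77
eef_pos: [234.0, 579.5, 239.2]
tcp_rot: [-3.142, -0.0, -3.097]
contact_force: [0.4, 0.9, 0.4]
opening: 0.3
grasp_force: 0.0
```

Request:
{"name": "step_arm", "arguments": {"motion": [{"claw": 0,"delta_pos": [-26,-30,0],"turn": 0},{"claw": 0,"delta_pos": [-26,-30,0],"turn": 0},{"claw": 0,"delta_pos": [-26,-30,0],"turn": 0},{"claw": 0,"delta_pos": [-26,-30,0],"turn": 0},{"claw": 0,"delta_pos": [-26,-30,0],"turn": 0},{"claw": 0,"delta_pos": [-26,-30,0],"turn": 0},{"claw": 0,"delta_pos": [-26,-30,0],"turn": 0},{"claw": 0,"delta_pos": [-26,-30,0],"turn": 0}]}}

```text
clock: 1.43
eef_pos: [452.6, 346.5, 239.5]
tcp_rot: [3.141, 0.0, -3.105]
contact_force: [0.9, 0.3, 0.1]
opening: -0.0
grasp_force: 0.0
```

Request:
{"name": "step_arm", "arguments": {"motion": [{"claw": 0,"delta_pos": [-26,-30,0],"turn": 0},{"claw": 0,"delta_pos": [-26,-30,0],"turn": 0},{"claw": 0,"delta_pos": [-26,-30,0],"turn": 0},{"claw": 0,"delta_pos": [-26,-30,0],"turn": 0},{"claw": 0,"delta_pos": [-26,-30,0],"turn": 0},{"claw": 0,"delta_pos": [-26,-30,0],"turn": 0},{"claw": 0,"delta_pos": [-26,-30,0],"turn": 0},{"claw": 0,"delta_pos": [0,0,0],"turn": 0}]}}

```text
clock: 2.1
eef_pos: [646.0, 140.4, 239.2]
tcp_rot: [-3.14, 0.003, -3.109]
contact_force: [-1.4, -0.3, 1.6]
opening: -0.001
grasp_force: 0.0
```

```bash
python3 -c "
from h import *
print(sense()['eef_pos'],sense()['tcp_rot'],sense()['clock']);to(648,90,105,3.1816)"
```

```text
[646.0246287  140.37974968 239.23124458] [-3.13973652e+00  2.68186734e-03 -3.10897589e+00] 2.1
tool dx -0.3 dy -50.4 dz 134.2 turn -0.007
```

Request:
{"name": "step_arm", "arguments": {"motion": [{"claw": 0,"delta_pos": [0,-25,0],"turn": 0},{"claw": 0,"delta_pos": [0,-25,0],"turn": 0},{"claw": 0,"delta_pos": [0,0,37],"turn": 0},{"claw": 0,"delta_pos": [0,0,37],"turn": 0},{"claw": 0,"delta_pos": [0,0,37],"turn": 0},{"claw": 0,"delta_pos": [0,0,37],"turn": 0},{"claw": 0,"delta_pos": [0,0,0],"turn": 0},{"claw": 0,"delta_pos": [0,0,0],"turn": 0}]}}

```text
clock: 2.77
eef_pos: [642.4, 95.4, 89.9]
tcp_rot: [-3.141, -0.004, -3.104]
contact_force: [-0.0, 0.0, 1.1]
opening: 0.001
grasp_force: 0.0
```

Request:
{"name": "step_arm", "arguments": {"motion": [{"claw": 0,"delta_pos": [10,0,0],"turn": 0},{"claw": 0,"delta_pos": [10,0,0],"turn": 0},{"claw": 0,"delta_pos": [10,0,0],"turn": 0},{"claw": 0,"delta_pos": [10,0,0],"turn": 0},{"claw": 0,"delta_pos": [10,0,0],"turn": 0},{"claw": 0,"delta_pos": [10,0,0],"turn": 0},{"claw": 0,"delta_pos": [10,0,0],"turn": 0},{"claw": 0,"delta_pos": [6,0,0],"turn": 0}]}}

```text
clock: 3.43
eef_pos: [566.0, 92.5, 91.2]
tcp_rot: [-3.142, -0.001, -3.101]
contact_force: [0.4, 0.3, 0.1]
opening: -0.001
grasp_force: 0.6
```

Request:
{"name": "step_arm", "arguments": {"motion": [{"claw": 0,"delta_pos": [3,0,0],"turn": 0},{"claw": 0,"delta_pos": [0,0,0],"turn": 0}]}}

```text
clock: 3.6
eef_pos: [563.9, 92.4, 91.2]
tcp_rot: [-3.141, -0.001, -3.101]
contact_force: [0.4, -0.6, 0.3]
opening: -0.003
grasp_force: 0.0
```

Request:
{"name": "step_arm", "arguments": {"motion": [{"claw": 0,"delta_pos": [3,0,0],"turn": 0},{"claw": 0,"delta_pos": [3,0,0],"turn": 0},{"claw": 0,"delta_pos": [0,0,0],"turn": 0}]}}

```text
clock: 3.85
eef_pos: [562.7, 92.7, 92.1]
tcp_rot: [3.141, 0.008, -3.101]
contact_force: [10.9, 1.9, -4.1]
opening: 0.002
grasp_force: 5.3
```

```bash
python3 -c "
from h import *
f=cam('top');g=cam('scene')
print(sense()['contact_force'])
print(blobs(f,(0,170,80),(3,255,255),6,(160,180,400,350)),blobs(g,(0,170,80),(3,255,255),6,(150,170,400,330)))
cv2.imwrite('pics/s1.png',g['img'][:,:,::-1])"
```

```text
[10.78971335  1.46371897 -4.27057462]
[([184.3, 243.3], 163), ([234.7, 248.9], 152)] [([186.9, 204.5], 75), ([271.6, 217.8], 12), ([223.4, 221.7], 49)]
```

View pics/s1.png

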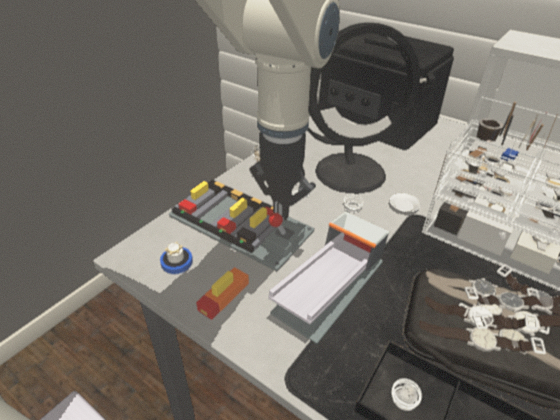

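The tool met the switch's end stop at x≈563 with about 11 N, and the ball sits at the predicted OFF position, so the tester is off. Now to the slot 1 pack.

Request:
{"name": "step_arm", "arguments": {"motion": [{"claw": 0,"delta_pos": [-12,0,0],"turn": 0},{"claw": 0,"delta_pos": [0,0,-35],"turn": 0},{"claw": 0,"delta_pos": [0,0,-35],"turn": 0},{"claw": 40,"delta_pos": [0,35,0],"turn": 0},{"claw": 40,"delta_pos": [0,35,0],"turn": 0},{"claw": 40,"delta_pos": [0,35,0],"turn": 0},{"claw": 40,"delta_pos": [0,35,0],"turn": 0},{"claw": 40,"delta_pos": [0,35,0],"turn": 0}]}}

```text
clock: 4.62
eef_pos: [563.7, 269.1, 161.3]
tcp_rot: [-3.141, -0.0, -3.102]
contact_force: [0.5, -0.8, -0.2]
opening: 0.47
grasp_force: 0.0
```

Request:
{"name": "step_arm", "arguments": {"motion": [{"claw": 40,"delta_pos": [0,35,0],"turn": 0},{"claw": 40,"delta_pos": [0,0,0],"turn": 0},{"claw": 40,"delta_pos": [0,0,0],"turn": 0}]}}

```text
clock: 4.87
eef_pos: [562.0, 304.1, 160.8]
tcp_rot: [-3.141, -0.0, -3.098]
contact_force: [0.0, -0.2, 0.1]
opening: 0.465
grasp_force: 0.0
```

```bash
python3 -c "
from h import *
f=cam('top')
R=(160,180,400,350)
print(blobs(f,(0,170,80),(3,255,255),6,R),blobs(f,(24,150,120),(34,255,255),6,R)); print(sense()['eef_pos'],sense()['opening'])
to(565,306,45,3.1816)
crop(f,160,100,400,280,3.3,'pics/c3.png')"
```

```text
[([264.7, 214.6], 149), ([292.1, 248.7], 116), ([234.8, 249.0], 158)] [([237.0, 228.1], 114), ([261.9, 231.9], 112), ([274.2, 316.3], 84)]
[562.0475185  302.72636056 160.76938019] 0.46852485521567794
tool dx -3.1 dy 3.1 dz 115.8 turn 0.002
```

View pics/c3.png

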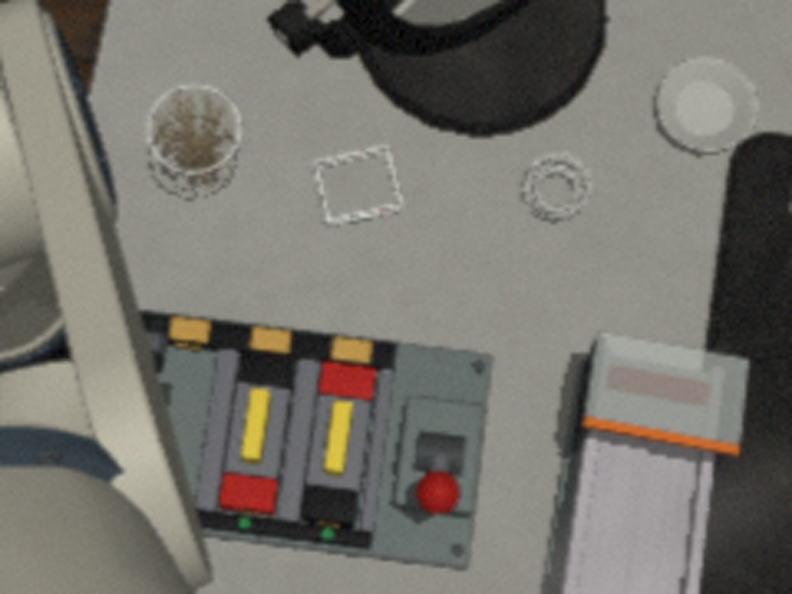

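The crop shows the red ball now on the near side at (437,493) in the crop, so the switch is OFF. The cup and jar are untouched. Checking the packs' x in bay coordinates before grasping.

```bash
python3 -c "
from h import *
f=cam('top'); b=np.load('bay.npy'); c,s=np.cos(b[2]),np.sin(b[2])
def bay(X): d=X[:2]-b[:2]; return (np.array([c*d[0]+s*d[1],-s*d[0]+c*d[1]])).round(1)
for n,uv,z in [('r1',(184.2,243.3),34),('r3',(234.9,248.9),34),('r4',(264.8,214.6),34),('y1',(186,222.4),54),('y3',(237,228.4),54),('y4',(261.9,231.9),54)]: print(n,bay(back(f,uv,z)))"
```

```text
r1 [-43.3  77.5]
r3 [-41.4 -26.8]
r4 [ 37.4 -77.9]
y1 [-3.4 77.3]
y3 [ -2.4 -26.6]
y4 [ -3.  -77.4]
```

Request:
{"name": "step_arm", "arguments": {"motion": [{"claw": 40,"delta_pos": [-3,3,29],"turn": 0},{"claw": 40,"delta_pos": [0,0,29],"turn": 0},{"claw": 40,"delta_pos": [0,0,29],"turn": 0},{"claw": 40,"delta_pos": [0,0,15],"turn": 0},{"claw": 40,"delta_pos": [0,0,8],"turn": 0},{"claw": 40,"delta_pos": [0,0,6],"turn": 0},{"claw": 40,"delta_pos": [0,0,0],"turn": 0}]}}

```text
clock: 5.55
eef_pos: [565.3, 304.6, 44.7]
tcp_rot: [-3.141, -0.001, -3.102]
contact_force: [-0.2, -1.0, -0.1]
opening: 0.469
grasp_force: 0.0
```

Request:
{"name": "step_arm", "arguments": {"motion": [{"claw": 5,"delta_pos": [0,0,0],"turn": 0},{"claw": 5,"delta_pos": [0,0,0],"turn": 0},{"claw": 5,"delta_pos": [0,0,0],"turn": 0},{"claw": 5,"delta_pos": [0,0,0],"turn": 0}], "force": 60}}

```text
clock: 5.88
eef_pos: [566.1, 306.0, 46.5]
tcp_rot: [3.141, 0.002, -3.101]
contact_force: [0.6, -0.4, 2.7]
opening: 0.12
grasp_force: 64.0
```

```bash
python3 -c "
from h import *
g=cam('scene')
print(sense()['eef_pos'],sense()['contact_force'],sense()['opening'],sense()['grasp_force'])
crop(g,130,120,330,290,3.5,'pics/c4.png')"
```

```text
[566.1064722  306.06767538  46.49729109] [ 0.35754746 -0.08277034  5.88410169] 0.12222758024624517 64.2280662059784
```

View pics/c4.png

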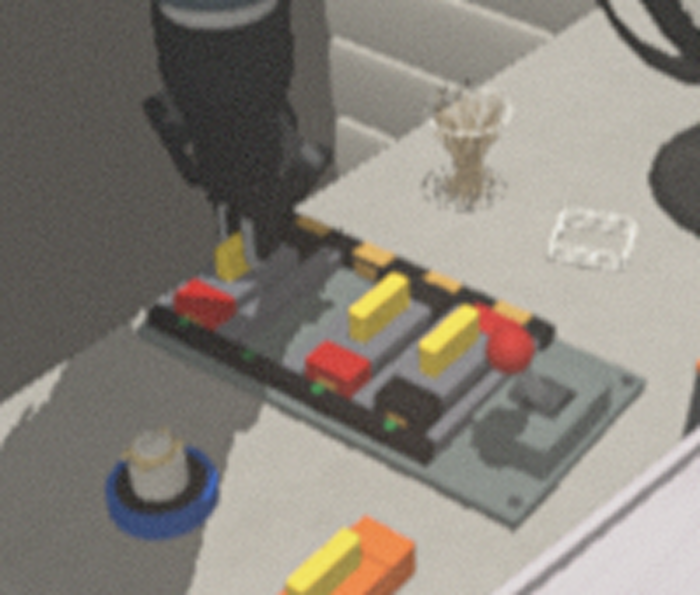

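The gripper holds the slot 1 pack's yellow grip (crop 230,255) with 64 N. Lift and turn it half round.

Request:
{"name": "step_arm", "arguments": {"motion": [{"claw": 5,"delta_pos": [0,0,-5],"turn": 0},{"claw": 5,"delta_pos": [0,0,-10],"turn": 0},{"claw": 5,"delta_pos": [0,0,-15],"turn": 0},{"claw": 5,"delta_pos": [0,0,-20],"turn": 0},{"claw": 5,"delta_pos": [0,0,-20],"turn": 0},{"claw": 5,"delta_pos": [0,0,-10],"turn": 0},{"claw": 5,"delta_pos": [0,0,0],"turn": 0}]}}

```text
clock: 6.52
eef_pos: [566.7, 306.3, 128.4]
tcp_rot: [3.14, 0.004, -3.101]
contact_force: [0.2, 0.2, -0.9]
opening: 0.124
grasp_force: 63.3
```

Request:
{"name": "step_arm", "arguments": {"motion": [{"claw": 5,"delta_pos": [0,0,0],"turn": 0.05},{"claw": 5,"delta_pos": [0,0,0],"turn": 0.12},{"claw": 5,"delta_pos": [0,0,0],"turn": 0.12},{"claw": 5,"delta_pos": [0,0,0],"turn": 0.12},{"claw": 5,"delta_pos": [0,0,0],"turn": 0.12},{"claw": 5,"delta_pos": [0,0,0],"turn": 0.12},{"claw": 5,"delta_pos": [0,0,0],"turn": 0.12},{"claw": 5,"delta_pos": [0,0,0],"turn": 0.12}]}}

```text
clock: 7.18
eef_pos: [564.6, 305.2, 124.1]
tcp_rot: [-3.14, -0.0, 2.286]
contact_force: [-0.1, 0.1, 0.1]
opening: 0.123
grasp_force: 63.3
```

Request:
{"name": "step_arm", "arguments": {"motion": [{"claw": 5,"delta_pos": [0,0,0],"turn": 0.12},{"claw": 5,"delta_pos": [0,0,0],"turn": 0.12},{"claw": 5,"delta_pos": [0,0,0],"turn": 0.12},{"claw": 5,"delta_pos": [0,0,0],"turn": 0.12},{"claw": 5,"delta_pos": [0,0,0],"turn": 0.12},{"claw": 5,"delta_pos": [0,0,0],"turn": 0.12},{"claw": 5,"delta_pos": [0,0,0],"turn": 0.12},{"claw": 5,"delta_pos": [0,0,0],"turn": 0.12}]}}

```text
clock: 7.85
eef_pos: [564.6, 305.2, 124.1]
tcp_rot: [-3.14, 0.001, 1.326]
contact_force: [0.4, 0.1, -1.9]
opening: 0.123
grasp_force: 63.3
```

Request:
{"name": "step_arm", "arguments": {"motion": [{"claw": 5,"delta_pos": [0,0,0],"turn": 0.12},{"claw": 5,"delta_pos": [0,0,0],"turn": 0.12},{"claw": 5,"delta_pos": [0,0,0],"turn": 0.12},{"claw": 5,"delta_pos": [0,0,0],"turn": 0.12},{"claw": 5,"delta_pos": [0,0,0],"turn": 0.12},{"claw": 5,"delta_pos": [0,0,0],"turn": 0.12},{"claw": 5,"delta_pos": [0,0,0],"turn": 0.12},{"claw": 5,"delta_pos": [0,0,0],"turn": 0.12}]}}

```text
clock: 8.52
eef_pos: [564.6, 305.2, 124.0]
tcp_rot: [3.141, 0.002, 0.366]
contact_force: [0.8, -0.1, -1.2]
opening: 0.122
grasp_force: 63.3
```

Request:
{"name": "step_arm", "arguments": {"motion": [{"claw": 5,"delta_pos": [0,0,0],"turn": 0.12},{"claw": 5,"delta_pos": [0,0,0],"turn": 0.09},{"claw": 5,"delta_pos": [0,0,0],"turn": 0},{"claw": 5,"delta_pos": [0,0,0],"turn": 0}]}}

```text
clock: 8.85
eef_pos: [564.8, 305.3, 124.4]
tcp_rot: [3.141, 0.001, 0.165]
contact_force: [0.3, -0.0, -1.9]
opening: 0.119
grasp_force: 63.3
```

```bash
python3 -c "
from h import *
g=cam('scene'); f=cam('top');s=sense()
print(s['eef_pos'],s['tcp_rot'],s['contact_force'],s['opening'],s['grasp_force'],s['qpos'])
to(566.3,306.2,118,0.04)
a=g['img'][60:300,120:340,::-1];b=f['img'][150:300,120:340,::-1]
cv2.imwrite('pics/c5.png',np.hstack([cv2.resize(a,None,fx=2.2,fy=2.2),cv2.resize(b,(316,528))]))"
```

```text
[565.00161707 305.4432292  124.75456051] [3.14127781e+00 7.92436586e-04 1.64722882e-01] [-0.417209    0.51578499 -0.90813519] 0.12273299680002055 63.30540060997009 [ 4.93288889e-01  5.00453439e-01  1.68535591e+00 -5.17557470e-05
  9.56634944e-01  1.89939205e+00]
tool dx 1.4 dy -0.5 dz 6.8 turn 0.125
```

View pics/c5.png

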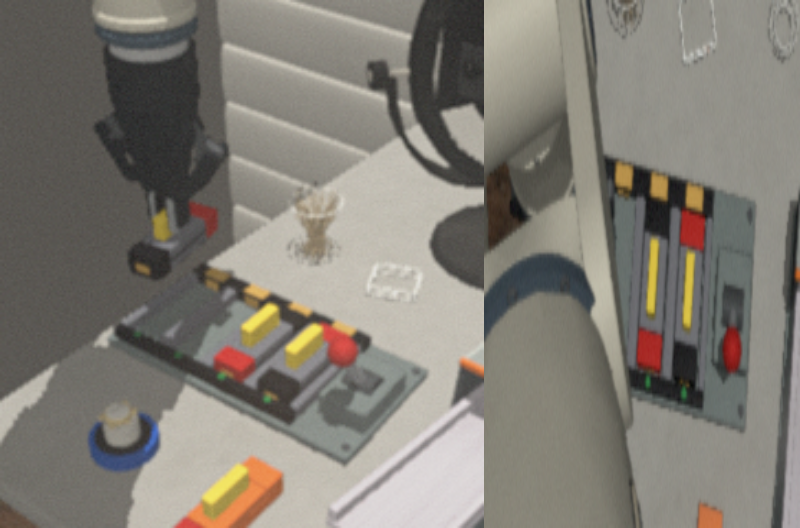

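Request:
{"name": "step_arm", "arguments": {"motion": [{"claw": 5,"delta_pos": [0.5,-0.5,10],"turn": 0.0625},{"claw": 5,"delta_pos": [0,0,10],"turn": 0.0625},{"claw": 5,"delta_pos": [0,0,10],"turn": 0},{"claw": 5,"delta_pos": [0,0,10],"turn": 0},{"claw": 5,"delta_pos": [0,0,0],"turn": 0},{"claw": 5,"delta_pos": [0,0,0],"turn": 0}]}}

```text
clock: 9.45
eef_pos: [565.2, 305.9, 84.4]
tcp_rot: [3.141, 0.001, 0.039]
contact_force: [-0.9, 0.2, -0.1]
opening: 0.122
grasp_force: 63.3
```

```bash
cat >> h.py <<'E'
def box(f,img,x0,y0,k,c,yaw,z,col,hx=50,hy=17,h=24):
    "outline of a pack at centre c, on an enlarged crop"
    P=np.array([[sx*hx,sy*hy,zz] for zz in(0,h) for sx,sy in((1,1),(1,-1),(-1,-1),(-1,1))],float)
    R=np.array([[np.cos(yaw),-np.sin(yaw)],[np.sin(yaw),np.cos(yaw)]])
    P=np.c_[P[:,:2]@R.T+c,P[:,2]+z]; q=((proj(f,P)-[x0,y0]+.5)*k).round().astype(np.int32)
    for a in(q[:4],q[4:]): cv2.polylines(img,[a],True,col,1)
    for i in range(4): cv2.line(img,tuple(map(int,q[i])),tuple(map(int,q[i+4])),col,1)
E
python3 - <<'E'
from h import *
g=cam('scene');s=sense();p=s['eef_pos'];print(p,s['tcp_rot'],s['contact_force']);to(566.3,306.2,60,0.04)
k=5;x0,y0=150,130;im=cv2.resize(g['img'][y0:y0+115,x0:x0+155,::-1],None,fx=k,fy=k,interpolation=cv2.INTER_CUBIC)
z=p[2]-36.5
box(g,im,x0,y0,k,p[:2],s['tcp_rot'][2],z,(0,255,0)); box(g,im,x0,y0,k,np.array([570.5,202.3])+[-1,0],0.04,10,(255,0,255))
cv2.imwrite('pics/c6.png',im)
E
```

```text
[565.6917577  306.18719179  85.13401801] [3.14140822e+00 3.77054276e-04 3.83217765e-02] [-0.86788645  0.05121445 -0.76998403]
tool dx 0.6 dy 0.0 dz 25.1 turn -0.002
```

View pics/c6.png

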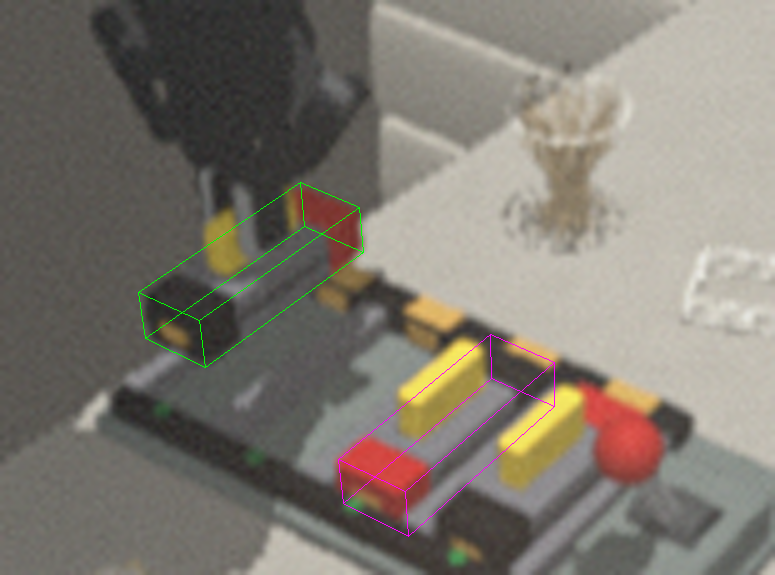

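The outline shows the held pack level with its red end away, matching the expected outline. Lowering in stages with force checks.

Request:
{"name": "step_arm", "arguments": {"motion": [{"claw": 5,"delta_pos": [0.5,0,9],"turn": 0},{"claw": 5,"delta_pos": [0,0,9],"turn": 0},{"claw": 5,"delta_pos": [0,0,5],"turn": 0},{"claw": 5,"delta_pos": [0,0,4],"turn": 0},{"claw": 5,"delta_pos": [0,0,3],"turn": 0},{"claw": 5,"delta_pos": [0,0,0],"turn": 0}]}}

```text
clock: 10.0
eef_pos: [564.6, 306.2, 55.6]
tcp_rot: [3.141, 0.003, 0.037]
contact_force: [-10.5, -0.8, 13.7]
opening: 0.12
grasp_force: 67.0
```

Request:
{"name": "step_arm", "arguments": {"motion": [{"claw": 5,"delta_pos": [-1.5,0,-1],"turn": 0},{"claw": 5,"delta_pos": [-1,0,0],"turn": 0},{"claw": 5,"delta_pos": [0,0,0],"turn": 0}]}}

```text
clock: 10.25
eef_pos: [563.5, 306.1, 56.0]
tcp_rot: [3.142, 0.0, 0.037]
contact_force: [-1.8, 0.7, 1.4]
opening: 0.119
grasp_force: 65.0
```

Request:
{"name": "step_arm", "arguments": {"motion": [{"claw": 5,"delta_pos": [-0.5,0,2],"turn": 0},{"claw": 5,"delta_pos": [0,0,3],"turn": 0},{"claw": 5,"delta_pos": [0,0,3],"turn": 0},{"claw": 5,"delta_pos": [0,0,0],"turn": 0}]}}

```text
clock: 10.58
eef_pos: [561.8, 306.2, 51.1]
tcp_rot: [3.141, 0.003, 0.037]
contact_force: [-18.7, -3.2, 36.2]
opening: 0.121
grasp_force: 71.9
```

Request:
{"name": "step_arm", "arguments": {"motion": [{"claw": 5,"delta_pos": [0,0,-3],"turn": 0},{"claw": 5,"delta_pos": [-1,0,-3],"turn": 0},{"claw": 5,"delta_pos": [-1,0,0],"turn": 0},{"claw": 5,"delta_pos": [0,0,0],"turn": 0}]}}

```text
clock: 10.92
eef_pos: [561.1, 305.9, 53.9]
tcp_rot: [3.141, 0.0, 0.037]
contact_force: [1.2, 0.8, -1.0]
opening: 0.128
grasp_force: 66.5
```

Run:
```python
from h import *
g=cam('scene');s=sense();p=s['eef_pos'];print(p,s['tcp_rot'],s['contact_force'],s['grasp_force'])
crop(g,150,150,270,240,6.5,'pics/c7.png')
```

```text
[561.05634402 305.88791621  53.74391528] [3.14133560e+00 4.19971856e-04 3.67996104e-02] [-0.40119253 -0.24295624 -1.16254468] 66.51754975318909
```

View pics/c7.png

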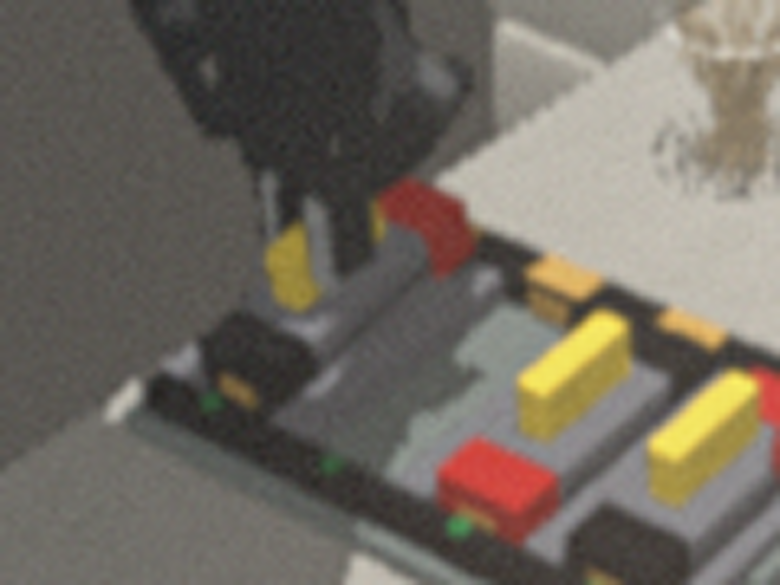

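Contact force is now zero at x≈561. The grip was off-centre by about 2.6 mm, so the slot centre is about 3 mm nearer than I had fitted. Lowering again.

Request:
{"name": "step_arm", "arguments": {"motion": [{"claw": 5,"delta_pos": [-0.5,0,2],"turn": 0},{"claw": 5,"delta_pos": [0,0,2],"turn": 0},{"claw": 5,"delta_pos": [0,0,2],"turn": 0},{"claw": 5,"delta_pos": [0,0,0],"turn": 0}]}}

```text
clock: 11.3
eef_pos: [560.8, 306.1, 51.1]
tcp_rot: [-3.142, 0.0, 0.037]
contact_force: [-12.3, -4.6, 31.9]
opening: 0.121
grasp_force: 71.4
```

Request:
{"name": "step_arm", "arguments": {"motion": [{"claw": 5,"delta_pos": [0,0,-4],"turn": 0},{"claw": 5,"delta_pos": [-1.5,0,0],"turn": 0},{"claw": 5,"delta_pos": [-1.5,0,0],"turn": 0},{"claw": 5,"delta_pos": [0,0,0],"turn": 0}]}}

```text
clock: 11.63
eef_pos: [557.1, 305.7, 51.5]
tcp_rot: [3.141, 0.001, 0.037]
contact_force: [-0.0, 0.5, -1.1]
opening: 0.122
grasp_force: 66.5
```

Request:
{"name": "step_arm", "arguments": {"motion": [{"claw": 5,"delta_pos": [0,0,2],"turn": 0},{"claw": 5,"delta_pos": [0,0,2],"turn": 0},{"claw": 5,"delta_pos": [0,0,0],"turn": 0}]}}

```text
clock: 11.88
eef_pos: [559.2, 306.1, 49.1]
tcp_rot: [-3.141, -0.002, 0.037]
contact_force: [0.6, -2.6, 10.1]
opening: 0.12
grasp_force: 68.6
```

Request:
{"name": "step_arm", "arguments": {"motion": [{"claw": 5,"delta_pos": [0,0,1.5],"turn": 0},{"claw": 5,"delta_pos": [0,0,1.5],"turn": 0},{"claw": 5,"delta_pos": [0,0,0],"turn": 0}]}}

```text
clock: 12.13
eef_pos: [560.9, 306.5, 47.3]
tcp_rot: [-3.14, -0.006, 0.037]
contact_force: [4.0, -3.5, 17.4]
opening: 0.124
grasp_force: 69.8
```

Run:
```python
from h import *
g=cam('scene');s=sense();p=s['eef_pos'];print(p,s['tcp_rot'],s['contact_force'],s['grasp_force'],s['wrist_torque'])
crop(g,150,150,270,240,6.5,'pics/c8.png')
```

```text
[560.80766151 306.47556     47.40395714] [-3.14019962 -0.00557913  0.03725715] [ 4.46977666 -3.28542671 15.8252045 ] 69.73571062088013 [-0.75043007 -0.13301472  0.15054565]
```

View pics/c8.png

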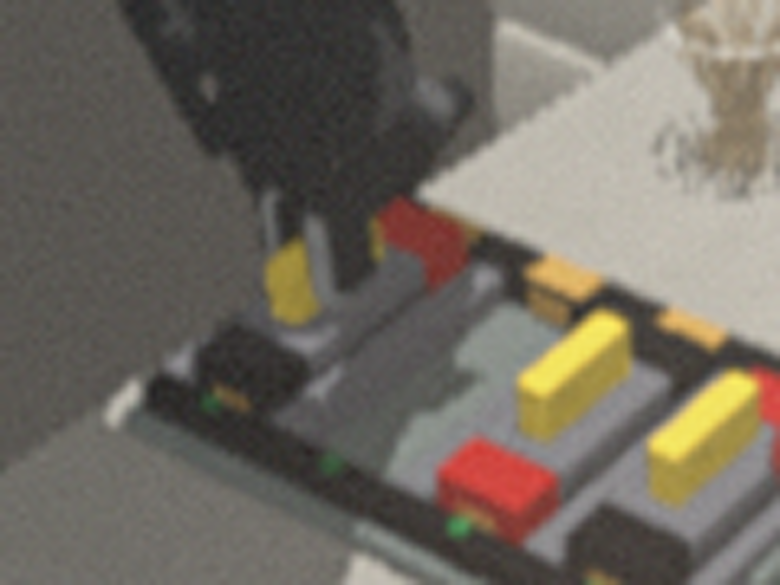

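The near (black) end now sits behind the near wall at crop (245,365) and the red end is by the contact pad, so the pack is seated or very close. Release, then a gentle press with closed fingers to confirm.

Request:
{"name": "step_arm", "arguments": {"motion": [{"claw": 40,"delta_pos": [0,0,0],"turn": 0},{"claw": 40,"delta_pos": [0,0,0],"turn": 0},{"claw": 40,"delta_pos": [0,0,0],"turn": 0},{"claw": 40,"delta_pos": [0,0,-30],"turn": 0},{"claw": 0,"delta_pos": [0,0,-20],"turn": 0},{"claw": 0,"delta_pos": [0,0,0],"turn": 0},{"claw": 0,"delta_pos": [0,0,0],"turn": 0},{"claw": 0,"delta_pos": [0,0,0],"turn": 0}]}}

```text
clock: 12.85
eef_pos: [557.1, 305.6, 94.4]
tcp_rot: [3.141, 0.001, 0.037]
contact_force: [0.2, 0.4, -0.9]
opening: -0.002
grasp_force: 0.0
```

Run:
```python
from h import *
print(sense()['eef_pos'],sense()['opening'],sense()['clock'])
to(563.5,306.2,66,0.04)
```

```text
[557.07137585 305.61614111  94.37590556] -0.0019338996376321534 12.85
tool dx 6.4 dy -0.3 dz 28.4 turn -0.003
```

Request:
{"name": "step_arm", "arguments": {"motion": [{"claw": 0,"delta_pos": [6.5,0,14],"turn": 0},{"claw": 0,"delta_pos": [0,0,12],"turn": 0},{"claw": 0,"delta_pos": [0,0,2],"turn": 0},{"claw": 0,"delta_pos": [0,0,0],"turn": 0}]}}

```text
clock: 13.18
eef_pos: [562.8, 305.5, 65.3]
tcp_rot: [3.14, 0.003, 0.037]
contact_force: [0.8, -0.1, -0.0]
opening: -0.004
grasp_force: 0.0
```

Request:
{"name": "step_arm", "arguments": {"motion": [{"claw": 0,"delta_pos": [0,0,1.5],"turn": 0},{"claw": 0,"delta_pos": [0,0,0],"turn": 0}]}}

```text
clock: 13.35
eef_pos: [563.8, 306.0, 65.4]
tcp_rot: [3.141, 0.001, 0.037]
contact_force: [-0.2, 0.1, -1.2]
opening: -0.005
grasp_force: 0.0
```

Request:
{"name": "step_arm", "arguments": {"motion": [{"claw": 0,"delta_pos": [0,0,1.5],"turn": 0},{"claw": 0,"delta_pos": [0,0,0],"turn": 0}]}}

```text
clock: 13.52
eef_pos: [564.1, 306.2, 64.3]
tcp_rot: [-3.142, -0.0, 0.037]
contact_force: [-0.6, -0.6, 0.1]
opening: -0.003
grasp_force: 0.0
```

Request:
{"name": "step_arm", "arguments": {"motion": [{"claw": 0,"delta_pos": [0,0,1],"turn": 0},{"claw": 0,"delta_pos": [0,0,1.5],"turn": 0},{"claw": 0,"delta_pos": [0,0,0],"turn": 0}]}}

```text
clock: 13.77
eef_pos: [564.3, 306.3, 64.0]
tcp_rot: [-3.141, -0.0, 0.037]
contact_force: [-7.3, -2.5, 19.5]
opening: 0.001
grasp_force: 10.1
```

Request:
{"name": "step_arm", "arguments": {"motion": [{"claw": 0,"delta_pos": [0,0,-40],"turn": 0},{"claw": 0,"delta_pos": [0,0,-40],"turn": 0},{"claw": 40,"delta_pos": [0,35,0],"turn": 0},{"claw": 40,"delta_pos": [0,35,0],"turn": 0},{"claw": 40,"delta_pos": [0,34,0],"turn": 0},{"claw": 40,"delta_pos": [0,0,0],"turn": 0}]}}

```text
clock: 14.27
eef_pos: [567.7, 197.4, 142.2]
tcp_rot: [3.14, 0.0, 0.035]
contact_force: [-0.3, -0.1, -0.5]
opening: 0.468
grasp_force: 0.0
```

Run:
```python
from h import *
f=cam('top');g=cam('scene');R=(160,180,400,350); S=(150,170,400,330)
print(sense()['eef_pos'],sense()['qpos'][5])
Y=((24,150,90),(34,255,255));D=((0,150,60),(4,255,255))
for n in (f,g): print(blobs(n,*Y,15,R if n is f else S),blobs(n,*D,15,R if n is f else S))
to(566,202,45,0.04)
```

```text
[568.25364601 201.11858588 142.20075717] 1.8738303260501574
[] []
[([199.1, 190.1], 122), ([234.2, 209.4], 60), ([257.2, 215.0], 78), ([221.4, 281.1], 110)] [([214.7, 187.1], 43), ([273.9, 216.5], 157), ([225.5, 223.9], 133), ([207.0, 303.9], 216)]
tool dx -2.2 dy -1.0 dz 97.2 turn -0.006
```

Contact on the grip top came at TCP z≈64 (the expected height for fully seated), so pack 1 is seated. Now the slot 3 pack, turning the other way.

Request:
{"name": "step_arm", "arguments": {"motion": [{"claw": 40,"delta_pos": [0,-1,30],"turn": 0},{"claw": 40,"delta_pos": [0,0,30],"turn": 0},{"claw": 40,"delta_pos": [0,0,18],"turn": 0},{"claw": 40,"delta_pos": [0,0,12],"turn": 0},{"claw": 40,"delta_pos": [0,0,6],"turn": 0},{"claw": 40,"delta_pos": [0,0,0],"turn": 0},{"claw": 40,"delta_pos": [0,0,0],"turn": 0}]}}

```text
clock: 14.95
eef_pos: [568.5, 203.8, 46.3]
tcp_rot: [-3.141, -0.001, 0.037]
contact_force: [0.5, -1.0, 0.2]
opening: 0.467
grasp_force: 0.0
```

Request:
{"name": "step_arm", "arguments": {"motion": [{"claw": 5,"delta_pos": [0,0,0],"turn": 0},{"claw": 5,"delta_pos": [0,0,0],"turn": 0},{"claw": 5,"delta_pos": [0,0,0],"turn": 0},{"claw": 5,"delta_pos": [0,0,0],"turn": 0}], "force": 70}}

```text
clock: 15.28
eef_pos: [568.9, 203.6, 47.1]
tcp_rot: [-3.141, -0.002, 0.037]
contact_force: [-0.8, 0.9, 6.8]
opening: 0.124
grasp_force: 69.2
```

Request:
{"name": "step_arm", "arguments": {"motion": [{"claw": 5,"delta_pos": [0,0,-5],"turn": 0},{"claw": 5,"delta_pos": [0,0,-10],"turn": 0},{"claw": 5,"delta_pos": [0,0,-15],"turn": 0},{"claw": 5,"delta_pos": [0,0,-20],"turn": 0},{"claw": 5,"delta_pos": [0,0,-20],"turn": 0},{"claw": 5,"delta_pos": [0,0,-10],"turn": 0},{"claw": 5,"delta_pos": [0,0,0],"turn": 0},{"claw": 5,"delta_pos": [0,0,0],"turn": 0}]}}

```text
clock: 15.95
eef_pos: [568.1, 203.2, 126.2]
tcp_rot: [-3.141, -0.001, 0.037]
contact_force: [-1.0, 0.5, -2.1]
opening: 0.122
grasp_force: 68.4
```

Request:
{"name": "step_arm", "arguments": {"motion": [{"claw": 5,"delta_pos": [0,0,0],"turn": -0.12},{"claw": 5,"delta_pos": [0,0,0],"turn": -0.12},{"claw": 5,"delta_pos": [0,0,0],"turn": -0.12},{"claw": 5,"delta_pos": [0,0,0],"turn": -0.12},{"claw": 5,"delta_pos": [0,0,0],"turn": -0.12},{"claw": 5,"delta_pos": [0,0,0],"turn": -0.12},{"claw": 5,"delta_pos": [0,0,0],"turn": -0.12},{"claw": 5,"delta_pos": [0,0,0],"turn": -0.12}]}}

```text
clock: 16.62
eef_pos: [567.0, 202.9, 124.1]
tcp_rot: [-3.14, 0.002, 1.003]
contact_force: [0.2, 0.4, -1.7]
opening: 0.123
grasp_force: 68.4
```

Request:
{"name": "step_arm", "arguments": {"motion": [{"claw": 5,"delta_pos": [0,0,0],"turn": -0.12},{"claw": 5,"delta_pos": [0,0,0],"turn": -0.12},{"claw": 5,"delta_pos": [0,0,0],"turn": -0.12},{"claw": 5,"delta_pos": [0,0,0],"turn": -0.12},{"claw": 5,"delta_pos": [0,0,0],"turn": -0.12},{"claw": 5,"delta_pos": [0,0,0],"turn": -0.12},{"claw": 5,"delta_pos": [0,0,0],"turn": -0.12},{"claw": 5,"delta_pos": [0,0,0],"turn": -0.12}]}}

```text
clock: 17.28
eef_pos: [567.0, 202.8, 124.1]
tcp_rot: [-3.139, -0.0, 1.963]
contact_force: [0.1, -0.1, -1.2]
opening: 0.12
grasp_force: 68.4
```

Request:
{"name": "step_arm", "arguments": {"motion": [{"claw": 5,"delta_pos": [0,0,0],"turn": -0.12},{"claw": 5,"delta_pos": [0,0,0],"turn": -0.12},{"claw": 5,"delta_pos": [0,0,0],"turn": -0.12},{"claw": 5,"delta_pos": [0,0,0],"turn": -0.12},{"claw": 5,"delta_pos": [0,0,0],"turn": -0.12},{"claw": 5,"delta_pos": [0,0,0],"turn": -0.12},{"claw": 5,"delta_pos": [0,0,0],"turn": -0.12},{"claw": 5,"delta_pos": [0,0,0],"turn": -0.12}]}}

```text
clock: 17.95
eef_pos: [567.0, 202.8, 124.1]
tcp_rot: [-3.14, -0.002, 2.923]
contact_force: [0.1, -0.2, -1.3]
opening: 0.122
grasp_force: 68.4
```

Request:
{"name": "step_arm", "arguments": {"motion": [{"claw": 5,"delta_pos": [0,0,0],"turn": -0.12},{"claw": 5,"delta_pos": [0,0,0],"turn": -0.12},{"claw": 5,"delta_pos": [0,0,0],"turn": 0},{"claw": 5,"delta_pos": [0,0,0],"turn": 0}]}}

```text
clock: 18.28
eef_pos: [567.3, 202.9, 124.6]
tcp_rot: [-3.141, -0.002, -3.13]
contact_force: [-0.0, 0.7, -1.4]
opening: 0.122
grasp_force: 68.4
```

Run:
```python
from h import *
s=sense();print(s['eef_pos'],s['tcp_rot'],s['contact_force'],s['opening'],s['grasp_force'])
to(566.5,203.2,62,0.037+np.pi)
f=cam('top');g=cam('scene');S=(150,100,400,330)
print(blobs(g,(24,150,70),(34,255,255),15,S),blobs(g,(0,150,60),(4,255,255),15,S))
print(blobs(f,(24,150,70),(34,255,255),15),blobs(f,(0,150,60),(4,255,255),15))
m=cv2.inRange(cv2.cvtColor(f["img"],cv2.COLOR_RGB2HSV),np.array((100,110,30)),np.array((130,255,255)));m[:270]=0;m[340:]=0;m[:,:170]=0;m[:,260:]=0
q=np.argwhere(m)[:,::-1].astype(np.float32); print(len(q)); 
if len(q)>20: h=cv2.convexHull(q); e=cv2.fitEllipse(h); print(e,back(f,e[0],13))
```

```text
[567.28818344 202.93802463 124.55328575] [-3.14092941e+00 -1.90353500e-03 -3.13022389e+00] [-0.00477707  0.70932349 -1.36795193] 0.12211982238237597 68.4235417842865
tool dx 0.8 dy 0.3 dz 62.6 turn -0.026
[([230.8, 179.9], 57), ([199.6, 190.0], 134), ([256.9, 216.1], 108), ([221.8, 280.8], 98)] [([249.8, 173.4], 17), ([212.9, 185.8], 34), ([273.9, 216.4], 154), ([207.1, 304.0], 220)]
[] [([295.1, 248.1], 57)]
0
```

Request:
{"name": "step_arm", "arguments": {"motion": [{"claw": 5,"delta_pos": [0.8,0.5,15],"turn": -0.026},{"claw": 5,"delta_pos": [0,0,20],"turn": 0},{"claw": 5,"delta_pos": [0,0,15],"turn": 0},{"claw": 5,"delta_pos": [0,0,10],"turn": 0},{"claw": 5,"delta_pos": [0,0,3],"turn": 0},{"claw": 5,"delta_pos": [0,0,3],"turn": 0},{"claw": 5,"delta_pos": [0,0,0],"turn": 0}]}}

```text
clock: 18.97
eef_pos: [567.3, 203.7, 59.7]
tcp_rot: [-3.142, 0.0, -3.101]
contact_force: [-0.3, -0.2, -1.0]
opening: 0.12
grasp_force: 68.4
```

Request:
{"name": "step_arm", "arguments": {"motion": [{"claw": 5,"delta_pos": [0,0,2],"turn": 0},{"claw": 5,"delta_pos": [0,0,2],"turn": 0},{"claw": 5,"delta_pos": [0,0,0],"turn": 0}]}}

```text
clock: 19.22
eef_pos: [567.4, 203.8, 56.0]
tcp_rot: [3.141, 0.001, -3.101]
contact_force: [0.6, -0.4, -1.4]
opening: 0.12
grasp_force: 68.4
```

Request:
{"name": "step_arm", "arguments": {"motion": [{"claw": 5,"delta_pos": [0,0,2],"turn": 0},{"claw": 5,"delta_pos": [0,0,1],"turn": 0},{"claw": 5,"delta_pos": [0,0,0],"turn": 0}]}}

```text
clock: 19.47
eef_pos: [567.1, 203.7, 52.6]
tcp_rot: [-3.142, -0.0, -3.1]
contact_force: [-0.9, -0.3, -1.2]
opening: 0.117
grasp_force: 68.4
```

Free of contact so far; continue down.

Request:
{"name": "step_arm", "arguments": {"motion": [{"claw": 5,"delta_pos": [0,0,2],"turn": 0},{"claw": 5,"delta_pos": [0,0,2],"turn": 0},{"claw": 5,"delta_pos": [0,0,1],"turn": 0},{"claw": 5,"delta_pos": [0,0,0],"turn": 0}]}}

```text
clock: 19.8
eef_pos: [567.0, 203.6, 47.4]
tcp_rot: [-3.141, -0.001, -3.1]
contact_force: [-0.5, 0.5, -0.9]
opening: 0.119
grasp_force: 68.4
```

Essentially at floor height (gripped at 47.1). Release, rise, and press-check.

Request:
{"name": "step_arm", "arguments": {"motion": [{"claw": 40,"delta_pos": [0,0,0.5],"turn": 0},{"claw": 40,"delta_pos": [0,0,0],"turn": 0},{"claw": 40,"delta_pos": [0,0,0],"turn": 0},{"claw": 40,"delta_pos": [0,0,-30],"turn": 0},{"claw": 0,"delta_pos": [0,0,-20],"turn": 0},{"claw": 0,"delta_pos": [0,0,0],"turn": 0},{"claw": 0,"delta_pos": [0,0,0],"turn": 0},{"claw": 0,"delta_pos": [0,0,0],"turn": 0}]}}

```text
clock: 20.47
eef_pos: [566.9, 203.6, 97.0]
tcp_rot: [-3.142, -0.0, -3.1]
contact_force: [0.5, 0.8, -1.1]
opening: 0.001
grasp_force: 0.0
```

Request:
{"name": "step_arm", "arguments": {"motion": [{"claw": 0,"delta_pos": [0,0,25],"turn": 0},{"claw": 0,"delta_pos": [0,0,6.5],"turn": 0},{"claw": 0,"delta_pos": [0,0,0],"turn": 0},{"claw": 0,"delta_pos": [0,0,0],"turn": 0}]}}

```text
clock: 20.8
eef_pos: [566.2, 203.4, 64.6]
tcp_rot: [-3.141, -0.003, -3.1]
contact_force: [-0.8, -0.4, 0.1]
opening: 0.004
grasp_force: 0.0
```

Request:
{"name": "step_arm", "arguments": {"motion": [{"claw": 0,"delta_pos": [0,0,1],"turn": 0},{"claw": 0,"delta_pos": [0,0,1],"turn": 0},{"claw": 0,"delta_pos": [0,0,0],"turn": 0}]}}

```text
clock: 21.05
eef_pos: [566.5, 203.5, 64.0]
tcp_rot: [-3.141, -0.002, -3.1]
contact_force: [-3.0, -0.9, 11.2]
opening: 0.001
grasp_force: 5.5
```

Request:
{"name": "step_arm", "arguments": {"motion": [{"claw": 0,"delta_pos": [0,0,-40],"turn": 0},{"claw": 0,"delta_pos": [0,0,-40],"turn": 0},{"claw": 0,"delta_pos": [0,-40,-40],"turn": 0},{"claw": 60,"delta_pos": [0,-40,0],"turn": 0},{"claw": 60,"delta_pos": [0,-40,0],"turn": 0},{"claw": 60,"delta_pos": [0,-40,0],"turn": 0},{"claw": 60,"delta_pos": [0,-40,0],"turn": 0},{"claw": 60,"delta_pos": [0,0,0],"turn": 0}]}}

```text
clock: 21.72
eef_pos: [574.6, 8.5, 172.9]
tcp_rot: [-3.139, -0.001, -3.104]
contact_force: [1.2, -0.4, 0.2]
opening: 0.693
grasp_force: 0.0
```

Run:
```python
from h import *
f=cam('top');g=cam('scene')
a=cv2.resize(f['img'][180:350,160:330,::-1],(390,390),interpolation=cv2.INTER_CUBIC);b=cv2.resize(g['img'][160:330,140:310,::-1],(390,390),interpolation=cv2.INTER_CUBIC)
cv2.imwrite('pics/c9.png',np.hstack([a,b]))
R=(160,180,330,350)
print(blobs(f,(24,150,90),(34,255,255),15,R),blobs(f,(0,150,60),(4,255,255),15,R),blobs(f,(50,100,40),(80,255,255),6,R))
m=cv2.inRange(cv2.cvtColor(f["img"],cv2.COLOR_RGB2HSV),np.array((100,110,30)),np.array((130,255,255)));m[:270]=0;m[345:]=0;m[:,:160]=0;m[:,270:]=0
q=np.argwhere(m)[:,::-1].astype(np.float32); print(len(q)); h=cv2.convexHull(q); e=cv2.fitEllipse(h); print(e,back(f,e[0],13))
```

```text
[([186.9, 222.1], 130), ([236.9, 229.2], 118), ([261.9, 231.9], 111), ([274.6, 313.6], 50)] [([191.3, 205.0], 155), ([240.2, 212.0], 156), ([264.9, 214.7], 159), ([292.3, 248.7], 123)] [([183.5, 251.7], 14), ([208.5, 255.0], 12), ([233.4, 258.0], 14), ([258.7, 261.5], 14)]
219
((213.11500549316406, 304.1709289550781), (28.339313507080078, 28.885557174682617), 26.47380828857422) [413.31702938 224.54216725  13.        ]
```

View pics/c9.png

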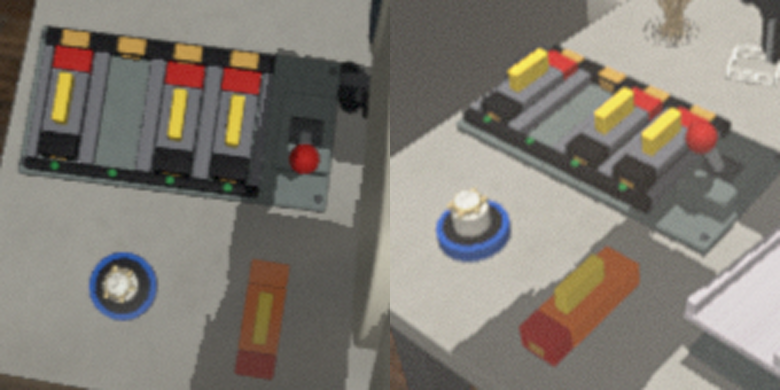

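All three packs now show red at the contacts and sit in their slots, and the switch ball is on the near side (OFF). The carrier is still at top pixel (213,304), the orange decoy is untouched, and the cup and jar are clear. Now to the carrier.

```bash
python3 -c "
from h import *
print(sense()['eef_pos']);to(413.3,224.5,100,3.1816)"
```

```text
[574.64643301  12.88566198 172.82635014]
tool dx 153.2 dy 217.6 dz 72.8 turn -0.002
```

Request:
{"name": "step_arm", "arguments": {"motion": [{"claw": 60,"delta_pos": [22,31,0],"turn": 0},{"claw": 60,"delta_pos": [22,31,0],"turn": 0},{"claw": 60,"delta_pos": [22,31,0],"turn": 0},{"claw": 60,"delta_pos": [22,31,0],"turn": 0},{"claw": 60,"delta_pos": [22,31,0],"turn": 0},{"claw": 60,"delta_pos": [22,31,0],"turn": 0},{"claw": 60,"delta_pos": [21,31,0],"turn": 0},{"claw": 60,"delta_pos": [0,0,0],"turn": 0}]}}

```text
clock: 22.48
eef_pos: [408.9, 229.7, 173.0]
tcp_rot: [3.14, -0.002, -3.096]
contact_force: [0.5, 0.1, 0.4]
opening: 0.702
grasp_force: 0.0
```

Request:
{"name": "step_arm", "arguments": {"motion": [{"claw": 60,"delta_pos": [0,0,35],"turn": 0},{"claw": 60,"delta_pos": [0,0,38],"turn": 0},{"claw": 60,"delta_pos": [0,0,0],"turn": 0},{"claw": 60,"delta_pos": [0,0,0],"turn": 0}]}}

```text
clock: 22.82
eef_pos: [411.3, 224.8, 99.1]
tcp_rot: [-3.139, -0.005, -3.099]
contact_force: [-0.7, -0.3, 0.6]
opening: 0.705
grasp_force: 0.0
```

```bash
python3 -c "
from h import *
print(sense()['eef_pos']);to(413.3,224.5,25,3.1816)
g=cam('scene');f=cam('top')
for h in (g,f): print(blobs(h,(100,110,30),(130,255,255),10,(130,220,300,345)))
b=proj(g,[[413.3,224.5,7]]);print(b)"
```

```text
[411.30644844 224.84195918  99.07313406]
tool dx -2.0 dy -0.4 dz 74.1 turn 0.002
[([175.9, 265.5], 193)]
[]
[[177.4326621  259.48908773]]
```

Request:
{"name": "step_arm", "arguments": {"motion": [{"claw": 60,"delta_pos": [-2,0,25],"turn": 0},{"claw": 60,"delta_pos": [0,0,25],"turn": 0},{"claw": 60,"delta_pos": [0,0,14],"turn": 0},{"claw": 60,"delta_pos": [0,0,9],"turn": 0},{"claw": 60,"delta_pos": [0,0,0],"turn": 0},{"claw": 60,"delta_pos": [0,0,0],"turn": 0}]}}

```text
clock: 23.42
eef_pos: [416.0, 225.3, 28.3]
tcp_rot: [3.141, 0.001, -3.101]
contact_force: [-0.3, 1.2, -0.3]
opening: 0.703
grasp_force: 0.0
```

Request:
{"name": "step_arm", "arguments": {"motion": [{"claw": 20,"delta_pos": [0,0,0],"turn": 0},{"claw": 20,"delta_pos": [0,0,0],"turn": 0},{"claw": 20,"delta_pos": [0,0,0],"turn": 0},{"claw": 20,"delta_pos": [0,0,0],"turn": 0}], "force": 50}}

```text
clock: 23.75
eef_pos: [416.0, 225.4, 28.6]
tcp_rot: [3.141, 0.002, -3.1]
contact_force: [-1.8, -1.4, 11.4]
opening: 0.332
grasp_force: 48.4
```

```bash
python3 -c "
from h import *
s=sense();print(s['eef_pos'],s['contact_force'],s['opening'],s['grasp_force'])"
```

```text
[416.02195914 225.42013531  28.61074147] [-1.78945223 -1.42398052 11.37603569] 0.3318134176911015 48.39015483856201
```

Request:
{"name": "step_arm", "arguments": {"motion": [{"claw": 20,"delta_pos": [0,0,-6],"turn": 0},{"claw": 20,"delta_pos": [0,0,-15],"turn": 0},{"claw": 20,"delta_pos": [0,0,-25],"turn": 0},{"claw": 20,"delta_pos": [0,0,-30],"turn": 0},{"claw": 20,"delta_pos": [0,0,-30],"turn": 0},{"claw": 20,"delta_pos": [0,0,-15],"turn": 0.057},{"claw": 20,"delta_pos": [0,0,0],"turn": 0}], "force": 70}}

```text
clock: 24.33
eef_pos: [417.1, 226.0, 152.1]
tcp_rot: [3.138, 0.006, 3.123]
contact_force: [0.4, 0.4, -2.2]
opening: 0.315
grasp_force: 69.1
```

Request:
{"name": "step_arm", "arguments": {"motion": [{"claw": 20,"delta_pos": [-5,-20,0],"turn": 0},{"claw": 20,"delta_pos": [-11,-35,0],"turn": 0},{"claw": 20,"delta_pos": [-11,-35,0],"turn": 0},{"claw": 20,"delta_pos": [-11,-35,0],"turn": 0},{"claw": 20,"delta_pos": [-11,-35,0],"turn": 0},{"claw": 20,"delta_pos": [-11,-35,0],"turn": 0},{"claw": 20,"delta_pos": [-11,-35,0],"turn": 0},{"claw": 20,"delta_pos": [-5,-25,0],"turn": 0}]}}

```text
clock: 25.0
eef_pos: [487.6, -33.9, 147.7]
tcp_rot: [-3.141, 0.0, 3.126]
contact_force: [0.8, -0.4, -2.0]
opening: 0.313
grasp_force: 69.4
```

Request:
{"name": "step_arm", "arguments": {"motion": [{"claw": 20,"delta_pos": [0,0,0],"turn": 0},{"claw": 20,"delta_pos": [0,0,0],"turn": 0}]}}

```text
clock: 25.17
eef_pos: [486.6, -32.4, 147.5]
tcp_rot: [3.141, -0.001, 3.124]
contact_force: [-0.6, 0.8, -1.9]
opening: 0.32
grasp_force: 69.5
```

Run:
```python
from h import *
s=sense();print(s['eef_pos'],s['tcp_rot'],s['contact_force'],s['opening'],s['grasp_force'])
to(493,-38.3,110,np.pi-.017)
g=cam('scene');f=cam('top');a=np.radians(10)
for h,r in ((g,(200,130,420,330)),(f,(300,180,420,350))):
  print(blobs(h,(100,110,20),(130,255,255),10,r))
p=s['eef_pos'];print(proj(g,[p+[-2.7,0,-22]]),proj(f,[p+[-2.7,0,-22]]))
cv2.imwrite('pics/c10.png',np.hstack([cv2.resize(g['img'][140:330,240:400,::-1],(396,470),interpolation=cv2.INTER_CUBIC),cv2.resize(f['img'][180:350,270:414,::-1],(398,470),interpolation=cv2.INTER_CUBIC)]))
```

```text
[486.64340775 -32.35896682 147.48453046] [ 3.14142919e+00 -1.28838558e-03  3.12380446e+00] [-0.63184529  0.82922517 -1.90609965] 0.3195159575191607 69.53750967979431
tool dx -6.5 dy -5.8 dz 37.5 turn -0.001
[([315.2, 260.8], 343)]
[([337.9, 288.7], 20)]
[[316.72025141 252.28999285]] [[351.91555262 286.64507783]]
```

Request:
{"name": "step_arm", "arguments": {"motion": [{"claw": 20,"delta_pos": [-7,-6,10],"turn": 0},{"claw": 20,"delta_pos": [0,0,20],"turn": 0},{"claw": 20,"delta_pos": [0,0,13],"turn": 0},{"claw": 20,"delta_pos": [0,0,0],"turn": 0},{"claw": 20,"delta_pos": [0,0,0],"turn": 0},{"claw": 20,"delta_pos": [0,0,0],"turn": 0}]}}

```text
clock: 25.77
eef_pos: [494.2, -36.5, 105.8]
tcp_rot: [3.142, 0.0, 3.127]
contact_force: [0.1, -0.5, -1.4]
opening: 0.313
grasp_force: 69.5
```

Run:
```python
from h import *
s=sense();print(s['eef_pos'],s['contact_force'])
g=cam('scene');f=cam('top')
cv2.imwrite('pics/c10.png',np.hstack([cv2.resize(g['img'][170:330,250:390,::-1],(400,457),interpolation=cv2.INTER_CUBIC),cv2.resize(f['img'][220:340,300:404,::-1],(396,457),interpolation=cv2.INTER_CUBIC)]))
```

```text
[494.21879885 -36.54873648 105.76471192] [ 0.07301329 -0.47916725 -1.43841777]
```

View pics/c10.png

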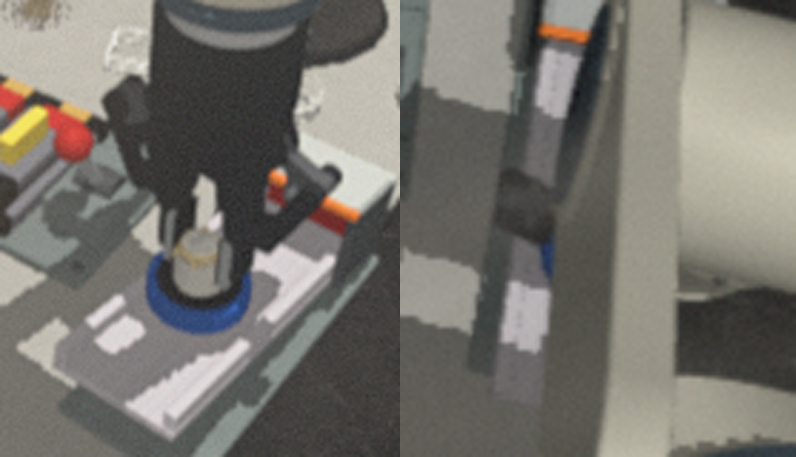

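The carrier is held upright by its white post over the channel, at left-crop (200,280), roughly centred between the walls. Lowering with force checks.

Request:
{"name": "step_arm", "arguments": {"motion": [{"claw": 20,"delta_pos": [0,-1.7,4],"turn": 0},{"claw": 20,"delta_pos": [0,0,4],"turn": 0},{"claw": 20,"delta_pos": [0,0,3],"turn": 0},{"claw": 20,"delta_pos": [0,0,0],"turn": 0},{"claw": 20,"delta_pos": [0,0,0],"turn": 0}]}}

```text
clock: 26.28
eef_pos: [494.1, -39.0, 94.1]
tcp_rot: [3.142, -0.0, 3.126]
contact_force: [0.6, 0.5, -1.0]
opening: 0.313
grasp_force: 69.6
```

Request:
{"name": "step_arm", "arguments": {"motion": [{"claw": 20,"delta_pos": [0,0,3],"turn": 0},{"claw": 20,"delta_pos": [0,0,2],"turn": 0},{"claw": 20,"delta_pos": [0,0,0],"turn": 0}]}}

```text
clock: 26.53
eef_pos: [494.3, -38.2, 89.0]
tcp_rot: [3.14, 0.0, 3.125]
contact_force: [1.1, 8.6, -5.9]
opening: 0.315
grasp_force: 69.8
```

Request:
{"name": "step_arm", "arguments": {"motion": [{"claw": 20,"delta_pos": [0,1,0],"turn": 0},{"claw": 20,"delta_pos": [0,0.5,0],"turn": 0},{"claw": 20,"delta_pos": [0,0,0],"turn": 0},{"claw": 20,"delta_pos": [0,0,0],"turn": 0}]}}

```text
clock: 26.87
eef_pos: [493.8, -37.5, 89.1]
tcp_rot: [-3.142, -0.0, 3.126]
contact_force: [0.3, 0.0, -2.1]
opening: 0.317
grasp_force: 70.3
```

Request:
{"name": "step_arm", "arguments": {"motion": [{"claw": 20,"delta_pos": [0,0,1.5],"turn": 0},{"claw": 20,"delta_pos": [0,0,1.5],"turn": 0},{"claw": 20,"delta_pos": [0,0,0],"turn": 0}]}}

```text
clock: 27.12
eef_pos: [494.3, -37.5, 86.1]
tcp_rot: [-3.142, 0.0, 3.126]
contact_force: [0.7, 0.3, -0.6]
opening: 0.317
grasp_force: 70.5
```

Request:
{"name": "step_arm", "arguments": {"motion": [{"claw": 20,"delta_pos": [0,0,1.5],"turn": 0},{"claw": 20,"delta_pos": [0,0,1.5],"turn": 0},{"claw": 20,"delta_pos": [0,0,0],"turn": 0}]}}

```text
clock: 27.37
eef_pos: [495.8, -37.6, 84.1]
tcp_rot: [-3.141, 0.003, 3.126]
contact_force: [2.0, 1.0, 9.0]
opening: 0.315
grasp_force: 71.6
```

Request:
{"name": "step_arm", "arguments": {"motion": [{"claw": 34,"delta_pos": [0,0,0],"turn": 0},{"claw": 38,"delta_pos": [0,0,0],"turn": 0},{"claw": 50,"delta_pos": [0,0,0],"turn": 0},{"claw": 60,"delta_pos": [0,0,0],"turn": 0},{"claw": 60,"delta_pos": [0,0,0],"turn": 0},{"claw": 60,"delta_pos": [0,0,-25],"turn": 0},{"claw": 60,"delta_pos": [0,0,-35],"turn": 0},{"claw": 0,"delta_pos": [0,0,0],"turn": 0}]}}

```text
clock: 28.03
eef_pos: [497.0, -37.7, 147.9]
tcp_rot: [-3.141, 0.007, 3.126]
contact_force: [1.5, 0.7, -0.3]
opening: 0.576
grasp_force: 0.0
```

Request:
{"name": "step_arm", "arguments": {"motion": [{"claw": 0,"delta_pos": [30,0,0],"turn": 0},{"claw": 0,"delta_pos": [35,0,0],"turn": 0},{"claw": 0,"delta_pos": [0,0,0],"turn": 0},{"claw": 0,"delta_pos": [0,0,0],"turn": 0}]}}

```text
clock: 28.37
eef_pos: [427.4, -36.4, 143.0]
tcp_rot: [3.142, -0.001, 3.126]
contact_force: [0.7, -0.4, 0.1]
opening: 0.009
grasp_force: 0.0
```

Run:
```python
from h import *
s=sense();p=s['eef_pos'];print(p,s['tcp_rot'],s['opening'])
g=cam('scene')
hsv=cv2.cvtColor(g["img"],cv2.COLOR_RGB2HSV);m=cv2.inRange(hsv,np.array((100,110,20)),np.array((130,255,255)));m[:200]=0;m[340:]=0;m[:,:240]=0;m[:,400:]=0
q=np.argwhere(m)[:,::-1].astype(np.float32);e=cv2.fitEllipse(cv2.convexHull(q));print(len(q),e,cv2.boundingRect(q))
# predicted silhouette of the puck for slope position s
P=np.load('chute.npy');a=np.radians(10)
def puck(s0):
    t=np.linspace(0,6.28,60);L=[]
    for h in(0,14):
        for u in t:
            s1=s0+30*np.cos(u);y=30*np.sin(u);L.append((s1*np.cos(a)+h*np.sin(a),y,45-s1*np.sin(a)+h*np.cos(a)))
    L=np.array(L);c,s=np.cos(P[2]),np.sin(P[2]);return np.c_[P[0]+c*L[:,0]-s*L[:,1],P[1]+s*L[:,0]+c*L[:,1],L[:,2]]
for s0 in(-45,-40,-35): print(s0,cv2.boundingRect(proj(g,puck(s0)).astype(np.float32)))
f=cam('top');print(blobs(f,(100,110,20),(130,255,255),10,(300,180,420,350)))
```

```text
[427.35290353 -36.37983978 143.03825599] [ 3.14157823e+00 -9.39449648e-04  3.12569484e+00] 0.008553253499036545
309 ((318.553466796875, 279.587646484375), (29.105716705322266, 34.83849334716797), 100.3262939453125) (302, 266, 35, 29)
-45 (299, 265, 39, 32)
-40 (301, 264, 38, 31)
-35 (303, 262, 38, 32)
[([339.4, 284.3], 76)]
```

The carrier sits in the channel at s≈−40 mm; its outline matches the prediction. Bring the closed fingers in behind its uphill rim.

Request:
{"name": "step_arm", "arguments": {"motion": [{"claw": 0,"delta_pos": [-10,-1,20],"turn": 0},{"claw": 0,"delta_pos": [0,0,25],"turn": 0},{"claw": 0,"delta_pos": [0,0,15],"turn": 0},{"claw": 0,"delta_pos": [0,0,7],"turn": 0},{"claw": 0,"delta_pos": [0,0,0],"turn": 0},{"claw": 0,"delta_pos": [0,0,0],"turn": 0}]}}

```text
clock: 28.97
eef_pos: [439.7, -37.7, 76.3]
tcp_rot: [3.142, -0.0, 3.126]
contact_force: [-0.3, 0.5, 0.3]
opening: 0.004
grasp_force: 0.0
```

Request:
{"name": "step_arm", "arguments": {"motion": [{"claw": 0,"delta_pos": [-6,0,2],"turn": 0},{"claw": 0,"delta_pos": [-6,0,1.1],"turn": 0},{"claw": 0,"delta_pos": [-8,0,1.4],"turn": 0},{"claw": 0,"delta_pos": [-8,0,1.4],"turn": 0},{"claw": 0,"delta_pos": [-8,0,1.4],"turn": 0},{"claw": 0,"delta_pos": [-8,0,1.4],"turn": 0},{"claw": 0,"delta_pos": [-8,0,1.4],"turn": 0},{"claw": 0,"delta_pos": [-8,0,1.4],"turn": 0}]}}

```text
clock: 29.63
eef_pos: [499.9, -38.6, 64.6]
tcp_rot: [-3.142, -0.0, 3.126]
contact_force: [-1.3, -0.6, 1.3]
opening: 0.001
grasp_force: 0.5
```

Request:
{"name": "step_arm", "arguments": {"motion": [{"claw": 0,"delta_pos": [-8,0,1.4],"turn": 0},{"claw": 0,"delta_pos": [-8,0,1.4],"turn": 0},{"claw": 0,"delta_pos": [-8,0,1.4],"turn": 0},{"claw": 0,"delta_pos": [-8,0,1.4],"turn": 0},{"claw": 0,"delta_pos": [-6,0,1.1],"turn": 0},{"claw": 0,"delta_pos": [-6,0,1.1],"turn": 0},{"claw": 0,"delta_pos": [0,0,0],"turn": 0}]}}

```text
clock: 30.22
eef_pos: [544.4, -39.3, 56.9]
tcp_rot: [-3.142, 0.001, 3.126]
contact_force: [-0.2, -0.1, -0.9]
opening: -0.004
grasp_force: 0.0
```

Request:
{"name": "step_arm", "arguments": {"motion": [{"claw": 0,"delta_pos": [-4,0,0.7],"turn": 0},{"claw": 0,"delta_pos": [-4,0,0.7],"turn": 0},{"claw": 0,"delta_pos": [0,0,0],"turn": 0}]}}

```text
clock: 30.47
eef_pos: [551.8, -39.4, 55.6]
tcp_rot: [-3.142, 0.001, 3.126]
contact_force: [-1.3, 0.4, 0.7]
opening: 0.001
grasp_force: 0.0
```

Request:
{"name": "step_arm", "arguments": {"motion": [{"claw": 0,"delta_pos": [-2,0,0.4],"turn": 0},{"claw": 0,"delta_pos": [-2,0,0.4],"turn": 0},{"claw": 0,"delta_pos": [0,0,0],"turn": 0}]}}

```text
clock: 30.72
eef_pos: [555.3, -39.4, 54.8]
tcp_rot: [-3.142, 0.0, 3.126]
contact_force: [-0.1, -1.7, -0.6]
opening: 0.003
grasp_force: 0.1
```

Request:
{"name": "step_arm", "arguments": {"motion": [{"claw": 0,"delta_pos": [-2,0,0.4],"turn": 0},{"claw": 0,"delta_pos": [0,0,0],"turn": 0}]}}

```text
clock: 30.88
eef_pos: [557.3, -39.5, 54.4]
tcp_rot: [-3.142, 0.0, 3.126]
contact_force: [-1.0, -0.3, -0.9]
opening: -0.004
grasp_force: 0.1
```

Request:
{"name": "step_arm", "arguments": {"motion": [{"claw": 0,"delta_pos": [-2,0,0.4],"turn": 0},{"claw": 0,"delta_pos": [0,0,0],"turn": 0}]}}

```text
clock: 31.05
eef_pos: [559.4, -39.5, 54.0]
tcp_rot: [-3.142, 0.0, 3.126]
contact_force: [-0.7, -0.0, 0.1]
opening: -0.002
grasp_force: 0.1
```

Request:
{"name": "step_arm", "arguments": {"motion": [{"claw": 0,"delta_pos": [-2,0,0.4],"turn": 0},{"claw": 0,"delta_pos": [0,0,0],"turn": 0}]}}

```text
clock: 31.22
eef_pos: [561.4, -39.6, 53.5]
tcp_rot: [-3.142, 0.0, 3.126]
contact_force: [-0.2, -0.4, 0.2]
opening: 0.0
grasp_force: 0.1
```

Request:
{"name": "step_arm", "arguments": {"motion": [{"claw": 0,"delta_pos": [-2,0,0.4],"turn": 0},{"claw": 0,"delta_pos": [0,0,0],"turn": 0}]}}

```text
clock: 31.38
eef_pos: [563.4, -39.6, 53.1]
tcp_rot: [-3.142, 0.0, 3.126]
contact_force: [-0.5, 1.4, 0.6]
opening: 0.003
grasp_force: 0.1
```

Request:
{"name": "step_arm", "arguments": {"motion": [{"claw": 0,"delta_pos": [-1.5,0,0.3],"turn": 0},{"claw": 0,"delta_pos": [0,0,0],"turn": 0}]}}

```text
clock: 31.55
eef_pos: [563.8, -39.6, 52.7]
tcp_rot: [3.142, -0.002, 3.126]
contact_force: [-4.5, -0.5, 3.1]
opening: -0.004
grasp_force: 2.2
```

Run:
```python
from h import *
s=sense();p=s['eef_pos'];print(p,s['contact_force'])
g=cam('scene');f=cam('top')
print(blobs(g,(95,80,20),(130,255,255),5,(240,180,420,340)),blobs(f,(95,80,20),(130,255,255),5,(300,180,420,350)))
cv2.imwrite('pics/c11.png',cv2.resize(g['img'][180:300,280:430,::-1],None,fx=5.3,fy=5,interpolation=cv2.INTER_CUBIC)[:,:795])
P=np.load('chute.npy');a=np.radians(10)
for s0 in(60,65,70): 
  L=np.array([[s0*np.cos(a)+14*np.sin(a),0,45-s0*np.sin(a)+14*np.cos(a)]]);c,n=np.cos(P[2]),np.sin(P[2])
  print(s0,proj(g,np.c_[P[0]+c*L[:,0],P[1]+n*L[:,0],L[:,2]]))
```

```text
[563.77933069 -39.5507181   52.72746543] [-4.46065893 -0.52078841  3.08492282]
[([356.9, 258.0], 140)] [([343.4, 232.8], 5)]
60 [[349.4087499  250.08793829]]
65 [[350.70199867 248.92921748]]
70 [[351.98333851 247.7811668 ]]
```

View pics/c11.png

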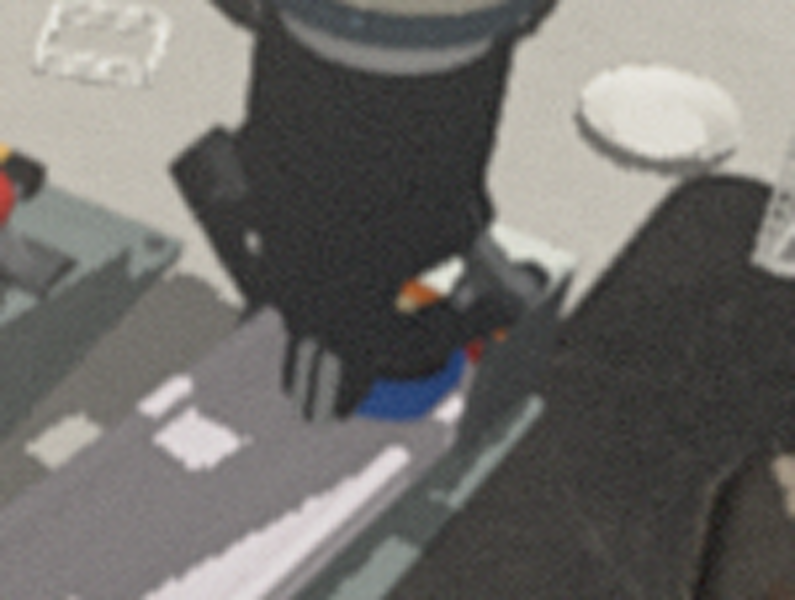

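The view shows the blue puck ahead of the closed fingers, under the hood by the red stop at crop (430,390). The force has just risen, so it is at the stop. One more millimetre to confirm, then back off.

Request:
{"name": "step_arm", "arguments": {"motion": [{"claw": 0,"delta_pos": [-1,0,0.2],"turn": 0},{"claw": 0,"delta_pos": [0,0,0],"turn": 0},{"claw": 0,"delta_pos": [0,0,0],"turn": 0}]}}

```text
clock: 31.9
eef_pos: [563.9, -39.5, 52.5]
tcp_rot: [3.141, -0.003, 3.126]
contact_force: [-7.7, -0.5, 7.4]
opening: 0.003
grasp_force: 4.5
```

Request:
{"name": "step_arm", "arguments": {"motion": [{"claw": 0,"delta_pos": [8,0,-1.6],"turn": 0},{"claw": 0,"delta_pos": [20,0,-5],"turn": 0},{"claw": 0,"delta_pos": [30,0,-20],"turn": 0},{"claw": 0,"delta_pos": [20,0,-35],"turn": 0},{"claw": 0,"delta_pos": [0,0,-40],"turn": 0},{"claw": 0,"delta_pos": [0,0,-20],"turn": 0},{"claw": 0,"delta_pos": [0,0,0],"turn": 0}]}}

```text
clock: 32.48
eef_pos: [490.6, -38.7, 179.2]
tcp_rot: [-3.141, 0.01, 3.126]
contact_force: [0.4, -0.6, -0.1]
opening: -0.003
grasp_force: 0.0
```

Run:
```python
from h import *
s=sense();p=s['eef_pos'];print(p,s['contact_force'],s['tcp_rot'])
g=cam('scene');f=cam('top')
print(blobs(g,(95,60,20),(130,255,255),5,(240,180,420,340)),blobs(f,(95,60,20),(130,255,255),5,(300,180,420,350)))
print(blobs(g,(0,170,80),(3,255,255),6,(150,170,320,330)))
to(504,86.5,180,np.pi+.04)
```

```text
[490.62905111 -38.66335279 179.15401111] [ 0.42335903 -0.55917679 -0.11727202] [-3.14098135  0.00991394  3.12570261]
[([349.4, 254.3], 325)] [([360.6, 227.8], 19), ([348.1, 238.7], 90), ([358.2, 236.0], 8)]
[([213.9, 186.3], 47), ([250.8, 203.5], 39), ([274.1, 215.1], 84), ([201.6, 300.2], 28)]
tool dx -13.6 dy 125.2 dz -4.8 turn -0.056
```

Request:
{"name": "step_arm", "arguments": {"motion": [{"claw": 0,"delta_pos": [0,30,0],"turn": -0.056},{"claw": 0,"delta_pos": [0,32,0],"turn": 0},{"claw": 0,"delta_pos": [0,32,0],"turn": 0},{"claw": 0,"delta_pos": [0,31,0],"turn": 0},{"claw": 0,"delta_pos": [-5,0,0],"turn": 0},{"claw": 0,"delta_pos": [0,0,0],"turn": 0},{"claw": 0,"delta_pos": [0,0,0],"turn": 0}]}}

```text
clock: 33.17
eef_pos: [488.7, 86.5, 173.0]
tcp_rot: [-3.141, -0.002, -3.1]
contact_force: [-0.5, -0.1, -0.6]
opening: -0.001
grasp_force: 0.0
```

Run:
```python
from h import *
s=sense();p=s['eef_pos'];print(p)
to(500,86,91,np.pi+.04)
g=cam('scene');f=cam('top');P=np.load('chute.npy');a=np.radians(10)
hsv=cv2.cvtColor(g["img"],cv2.COLOR_RGB2HSV);m=cv2.inRange(hsv,np.array((95,60,20)),np.array((130,255,255)));m[:180]=0;m[340:]=0;m[:,:240]=0;m[:,420:]=0
print('seen',cv2.boundingRect(m),m.sum()/255)
t=np.linspace(0,6.28,60);c,n=np.cos(P[2]),np.sin(P[2])
for s0 in (60,66,70,74):
    L=np.array([((s0+30*np.cos(u))*np.cos(a)+h*np.sin(a),30*np.sin(u),45-(s0+30*np.cos(u))*np.sin(a)+h*np.cos(a)) for h in(0,14) for u in t])
    print(s0,cv2.boundingRect(proj(g,np.c_[P[0]+c*L[:,0]-n*L[:,1],P[1]+n*L[:,0]+c*L[:,1],L[:,2]]).astype(np.float32)))
```

```text
[488.72280536  86.51929771 172.983207  ]
tool dx -11.2 dy -1.0 dz 82.0 turn 0.001
seen (335, 239, 33, 25) 313.0
60 (331, 240, 35, 27)
66 (333, 239, 35, 27)
70 (334, 238, 35, 27)
74 (335, 237, 35, 27)
```

The carrier's outline matches s≈70 mm, which is at rest against the stop. Now switch on.

Request:
{"name": "step_arm", "arguments": {"motion": [{"claw": 0,"delta_pos": [-9,-1,30],"turn": 0},{"claw": 0,"delta_pos": [0,0,30],"turn": 0},{"claw": 0,"delta_pos": [0,0,22],"turn": 0},{"claw": 0,"delta_pos": [0,0,0],"turn": 0},{"claw": 0,"delta_pos": [0,0,0],"turn": 0}]}}

```text
clock: 33.68
eef_pos: [497.3, 85.1, 91.5]
tcp_rot: [-3.141, -0.003, -3.103]
contact_force: [0.4, 0.2, 0.2]
opening: -0.001
grasp_force: 0.0
```

Request:
{"name": "step_arm", "arguments": {"motion": [{"claw": 0,"delta_pos": [-10,0,0],"turn": 0},{"claw": 0,"delta_pos": [-10,0,0],"turn": 0},{"claw": 0,"delta_pos": [-10,0,0],"turn": 0},{"claw": 0,"delta_pos": [-10,0,0],"turn": 0},{"claw": 0,"delta_pos": [-10,0,0],"turn": 0},{"claw": 0,"delta_pos": [-10,0,0],"turn": 0},{"claw": 0,"delta_pos": [-10,0,0],"turn": 0},{"claw": 0,"delta_pos": [0,0,0],"turn": 0}]}}

```text
clock: 34.35
eef_pos: [570.8, 89.1, 92.5]
tcp_rot: [3.141, 0.002, -3.101]
contact_force: [-0.7, 0.2, 0.1]
opening: 0.0
grasp_force: 0.0
```

Request:
{"name": "step_arm", "arguments": {"motion": [{"claw": 0,"delta_pos": [-4,0,0],"turn": 0},{"claw": 0,"delta_pos": [-4,0,0],"turn": 0},{"claw": 0,"delta_pos": [0,0,0],"turn": 0}]}}

```text
clock: 34.6
eef_pos: [576.5, 89.3, 92.1]
tcp_rot: [-3.142, 0.0, -3.101]
contact_force: [0.1, -0.1, -0.2]
opening: -0.003
grasp_force: 0.0
```

Request:
{"name": "step_arm", "arguments": {"motion": [{"claw": 0,"delta_pos": [-3,0,0],"turn": 0},{"claw": 0,"delta_pos": [-3,0,0],"turn": 0},{"claw": 0,"delta_pos": [0,0,0],"turn": 0}]}}

```text
clock: 34.85
eef_pos: [582.6, 89.5, 92.3]
tcp_rot: [3.142, 0.0, -3.101]
contact_force: [-0.7, 0.4, -0.6]
opening: -0.003
grasp_force: 0.2
```

Request:
{"name": "step_arm", "arguments": {"motion": [{"claw": 0,"delta_pos": [-2.5,0,0],"turn": 0},{"claw": 0,"delta_pos": [0,0,0],"turn": 0}]}}

```text
clock: 35.02
eef_pos: [583.1, 89.5, 92.0]
tcp_rot: [-3.141, -0.004, -3.102]
contact_force: [-6.2, 0.5, 4.5]
opening: 0.004
grasp_force: 3.2
```

Run:
```python
from h import *
s=sense();print(s['eef_pos'],s['contact_force'])
print(blobs(cam('scene'),(0,170,80),(3,255,255),6,(150,170,320,330)),blobs(cam('top'),(0,170,80),(3,255,255),6,(150,170,320,330)))
```

```text
[583.05464909  89.47578183  91.97864527] [-6.19008445  0.46772178  4.45649263]
[([214.0, 186.2], 47), ([248.5, 202.1], 22)] [([191.6, 205.1], 148), ([240.0, 212.1], 141), ([257.8, 214.5], 11)]
```

Stop force is felt at x≈583, the predicted ON position. Back off and verify everything numerically.

Request:
{"name": "step_arm", "arguments": {"motion": [{"claw": 0,"delta_pos": [15,0,0],"turn": 0},{"claw": 0,"delta_pos": [35,0,0],"turn": 0},{"claw": 0,"delta_pos": [20,0,-30],"turn": 0},{"claw": 0,"delta_pos": [0,0,-40],"turn": 0},{"claw": 0,"delta_pos": [0,0,-40],"turn": 0},{"claw": 0,"delta_pos": [30,0,-20],"turn": 0},{"claw": 0,"delta_pos": [35,0,0],"turn": 0},{"claw": 0,"delta_pos": [35,0,0],"turn": 0}]}}

```text
clock: 35.78
eef_pos: [415.1, 82.9, 224.0]
tcp_rot: [3.141, 0.004, -3.102]
contact_force: [-0.4, -1.1, -0.2]
opening: 0.0
grasp_force: 0.0
```

Request:
{"name": "step_arm", "arguments": {"motion": [{"claw": 0,"delta_pos": [0,-40,0],"turn": 0},{"claw": 0,"delta_pos": [0,-40,0],"turn": 0},{"claw": 0,"delta_pos": [0,-40,0],"turn": 0},{"claw": 0,"delta_pos": [0,-40,0],"turn": 0},{"claw": 0,"delta_pos": [0,-40,0],"turn": 0},{"claw": 0,"delta_pos": [0,-40,0],"turn": 0},{"claw": 0,"delta_pos": [0,0,0],"turn": 0},{"claw": 0,"delta_pos": [0,0,0],"turn": 0}]}}

```text
clock: 36.45
eef_pos: [424.5, -159.1, 222.5]
tcp_rot: [-3.141, 0.001, -3.106]
contact_force: [-1.4, 0.7, 0.4]
opening: -0.001
grasp_force: 0.0
```

Run:
```python
from h import *
s=sense();print(s['eef_pos'],s['contact_force'],s['clock'])
for n,R in(('top',(160,180,400,350)),('scene',(150,160,400,330))):
    f=cam(n)
    print(n,'red',blobs(f,(0,170,60),(3,255,255),10,R)); print('yel',blobs(f,(24,150,90),(34,255,255),10,R)); print('blue',blobs(f,(95,60,20),(130,255,255),10,R))
    if n=='top': print(proj(f,[[606.3,88.7,93]]))
```

```text
[ 424.51999918 -159.06103632  222.45492516] [-1.38512805  0.72955068  0.36990042] 36.45
top red [([191.4, 205.1], 148), ([240.3, 212.0], 148), ([264.7, 214.5], 150), ([296.3, 215.1], 107)]
yel [([187.0, 222.1], 130), ([236.9, 229.4], 116), ([261.9, 232.1], 110), ([274.7, 313.8], 59)]
blue [([355.4, 240.6], 183)]
[[296.28155152 215.33350626]]
scene red [([213.8, 186.2], 46), ([295.6, 197.0], 11), ([250.6, 203.5], 35), ([272.0, 212.9], 21)]
yel [([199.4, 189.4], 117), ([237.7, 205.0], 54), ([259.1, 213.8], 40), ([219.6, 285.0], 13)]
blue [([349.6, 254.4], 321)]
```

Run:
```python
from h import *
f=cam('top'); b=np.load('bay.npy'); c,s=np.cos(b[2]),np.sin(b[2])
def bay(uv,z): d=back(f,uv,z)[:2]-b[:2]; return (np.array([c*d[0]+s*d[1],-s*d[0]+c*d[1]])).round(1)
for n,r,y in (('1',(191.4,205.1),(187,222.1)),('3',(240.3,212),(236.9,229.4)),('4',(264.7,214.5),(261.9,232.1))): print(n,bay(r,34),bay(y,54))
# black caps
hsv=cv2.cvtColor(f['img'],cv2.COLOR_RGB2HSV)
for n,y in(('1',78),('3',-26),('4',-78)):
    for nm,X in(('blk',[-44,y,34]),('red',[40,y,34])):
        P=proj(f,[[b[0]+c*(X[0]+o)-s*X[1],b[1]+s*(X[0]+o)+c*X[1],34] for o in range(-12,13,2)])
        print(n,nm,[int(f['img'][int(round(v)),int(round(u))].max()) for u,v in P])
```

```text
1 [37.8 75.7] [-2.6 75.4]
3 [ 36.4 -26.9] [ -4.4 -26.7]
4 [ 37.6 -77.7] [ -3.4 -77.4]
1 blk [75, 99, 56, 56, 37, 40, 42, 43, 37, 35, 40, 35, 45]
1 red [122, 181, 191, 191, 191, 191, 189, 190, 188, 177, 110, 195, 211]
3 blk [64, 35, 41, 44, 43, 40, 42, 41, 39, 35, 35, 50, 112]
3 red [184, 195, 191, 192, 191, 191, 190, 190, 181, 123, 123, 110, 201]
4 blk [72, 49, 41, 46, 42, 44, 40, 42, 39, 37, 37, 36, 54]
4 red [178, 192, 193, 192, 193, 192, 193, 190, 190, 186, 103, 121, 206]
```

Packs 1, 3 and 4 are all seated at the same x, level, with red at the contacts. The switch is ON, the carrier is at the stop, and the arm is clear. Handing in.

```bash
python3 -c "
from rig import *
print(sign_off())"
```

```text
the job is handed in; nothing more can be done
None
```

The job is handed in: with the tester off, I turned the two reversed packs (slots 1 and 3) so all three have red at the contacts, pushed the carrier to the stop, and then switched back on; pack 1 sits about 2 mm to one side of its slot.

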